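# Close the polishing barrel evenly and load it

### The job

Get the polishing barrel ready: snug the four wing nuts of its cover clockwise in star order, each nut followed by the one straight across from it, first all four about half-way, then round again in the same way until all are fully home, so the cover seats evenly. Only then load the barrel: tip the swing tube forward so the steel bar slides out into its tray, and drop the bar and every steel ring blank that lies on the bench through the round port in the cover. Let the tube swing back upright and leave the other things on the bench alone.

Things in the scene. Friction and masses are not known exactly. Their poses are not given: they have to be found in the camera images.
- barrel: Grey polishing barrel, a round pot 160 mm across fixed to the bench; origin at the centre of its underside. Inside: bore 120 mm across, floor 8 mm above the bench. On top is a round aluminium cover, 170 mm across and 10 mm thick, captive on a rubber gasket. The cover's top is 94 mm above the bench while the nuts are slack and 88 mm when they are home; it sinks about 2.7 mm per rad of nut turn.
- port (a point): Centre of the round open port (66 mm across) in the cover, at the level of the cover's top face.
- nut_a (a joint): Turn of brass wing nut A in rad, growing clockwise seen from above: 0 fully slack, 2.2 a hard stop = fully home, 1.1 half-way; it stays where it is left (friction about 0.06 N m). Starts between 0 and 0.25. Straight across from C.
- nut_a_grip (a point): Middle of the upright wing of nut A, 68 mm from the port's axis, in the +x +y quarter of the barrel's frame. The wing is a flat upright plate 36 mm long along this point's x axis (up to 42 mm over its round ears), 9 mm thick along its y axis, reaching from 11 mm below to 12 mm above this point; the cover's top is 19 mm below this point.
- nut_b (a joint): Turn of brass wing nut B in rad, growing clockwise seen from above: 0 fully slack, 2.2 a hard stop = fully home, 1.1 half-way; it stays where it is left (friction about 0.06 N m). Starts between 0 and 0.25. Straight across from D.
- nut_b_grip (a point): Middle of the upright wing of nut B, 68 mm from the port's axis, in the -x +y quarter of the barrel's frame. The wing is a flat upright plate 36 mm long along this point's x axis (up to 42 mm over its round ears), 9 mm thick along its y axis, reaching from 11 mm below to 12 mm above this point; the cover's top is 19 mm below this point.
- nut_c (a joint): Turn of brass wing nut C in rad, growing clockwise seen from above: 0 fully slack, 2.2 a hard stop = fully home, 1.1 half-way; it stays where it is left (friction about 0.06 N m). Starts between 0 and 0.25. Straight across from A.
- nut_c_grip (a point): Middle of the upright wing of nut C, 68 mm from the port's axis, in the -x -y quarter of the barrel's frame. The wing is a flat upright plate 36 mm long along this point's x axis (up to 42 mm over its round ears), 9 mm thick along its y axis, reaching from 11 mm below to 12 mm above this point; the cover's top is 19 mm below this point.
- nut_d (a joint): Turn of brass wing nut D in rad, growing clockwise seen from above: 0 fully slack, 2.2 a hard stop = fully home, 1.1 half-way; it stays where it is left (friction about 0.06 N m). Starts between 0 and 0.25. Straight across from B.
- nut_d_grip (a point): Middle of the upright wing of nut D, 68 mm from the port's axis, in the +x -y quarter of the barrel's frame. The wing is a flat upright plate 36 mm long along this point's x axis (up to 42 mm over its round ears), 9 mm thick along its y axis, reaching from 11 mm below to 12 mm above this point; the cover's top is 19 mm below this point.
- tube_pivot (a point): Hinge centre of the copper swing tube, 92 mm above the bench. Upright, the tube (44 mm across outside, 36 inside) reaches from 50 mm below to 65 mm above this point (mouth). It hangs between two wood posts centred 36 mm to either side along this point's y axis (10 mm thick, 26 deep, tops 102 mm above the bench). The point does not turn with the tube; the mouth tips towards its -x side.
- tray (a point): Centre of the inside floor of the wooden catch tray in front of the swing tube, 5 mm above the bench; its axes are those of tube_pivot, which lies 122 mm on its +x side. Inside 155 mm long in x, 120 mm wide in y, rim 14 mm above the bench. It is fixed.
- tube (a joint): Tilt of the swing tube in rad: 0 upright, 1.57 level, 2.15 stop with the mouth pointing 33 degrees down. A weak spring (0.035 N m per rad) brings it back upright by itself in a second or two when let go. The bore is slick: what is inside slides out beyond about 1.9.
- bar_mid (a point): Centre of the steel bar, 18 x 18 x 42 mm, long along this point's z axis, 100 g. At the start it stands at the bottom of the swing tube, its top about 70 mm below the tube's mouth.
- ring0_mid (a point): Centre of a plain steel ring blank, 30 mm outside, 20 mm inside, 12 mm high along this point's z axis, 30 g, lying flat on the bench. Between two and four of these blanks are present.
- ring1_mid (a point): Centre of a plain steel ring blank, 30 mm outside, 20 mm inside, 12 mm high along this point's z axis, 30 g, lying flat on the bench. Between two and four of these blanks are present.
- ring2_mid (a point): Centre of a plain steel ring blank, 30 mm outside, 20 mm inside, 12 mm high along this point's z axis, 30 g, lying flat on the bench. Between two and four of these blanks are present.
- ring3_mid (a point): Centre of a plain steel ring blank, 30 mm outside, 20 mm inside, 12 mm high along this point's z axis, 30 g, lying flat on the bench. Between two and four of these blanks are present.
- mallet: Bystander: small hammer lying right of the work; leave it alone. Origin at the underside.
- jar: Bystander: amber glass jar, 60 mm across, 75 mm tall; leave it alone. Origin at the underside.
- bench_block: Bystander: dark steel bench block, 70 x 70 x 20 mm; leave it alone. Origin at the underside.

How it is judged:
By the outcome, as a careful person would: the job done as asked, in the order asked, and still so for the second after the job is handed in, with the robot touching nothing.
Of ring0, ring1, ring2, ring3 only 2 to 4 are there at a start; the rules pass over those that are not, and their reading is None.
At some moment in a run one of ring0, ring1, ring2, ring3 may be knocked a few centimetres aside while the robot is not near it.
Once in a run the grip may slacken for a moment while it holds something.
It also fails if it takes over 210 s, if anything falls off the work surface, if the arm or the gripper's body presses on something with over 40 N, if the wrist force passes 120 N, or if a joint passes its speed limit or range.

### The arm

A 6-joint arm with a two-finger parallel gripper is mounted at the origin on the work surface. World frame = base frame: x ahead of the robot, y to its left, z up, the work surface at z = 0. Lengths are in m, angles in rad, forces in N, time in s.
With the tool pointing down it reaches from about 0.325 to 0.85 m from the base axis. Payload 4.4 kg.
Tool frame: the origin (TCP) lies on the centre line of the jaws, within the pads' length; the fingertips stand 11 mm ahead of it and the grasp point (between the pads) lies 8 mm behind it; z points along the fingers, y is the direction in which the jaws open and shut (so a half turn about z gives the same grasp; the last joint's range is limited). The gripper opens to 94 mm and grips with 3 to 60 N. Pads are 16 mm wide; open, the fingers measure 119 mm over their backs; the gripper's body (75 mm by 177 mm) begins 78 mm behind the grasp point.
Start: joints at [-1.3, 0.207, 1.542, -0, 1.393, -0.15], TCP at [0.235, -0.525, 0.189] pointing down, gripper open.
Joint ranges: [-2.73, 2.73], [-0.86, 2.22], [0.23, 2.46], [-1.11, 4.25], [0.08, 2.63], [-2.82, 2.82]. Speed limits (rad/s): [2.79, 2.79, 3.14, 3.14, 3.14, 3.14].

### API

Orientations are given as a unit quaternion [x, y, z, w].
In Python, from workcell import sensors, optics, close_job gives the robot as it stands.
- The arm moves only by the tool apply_moves, never from a script. Its argument "commands" is a list of rows, each an object with "jaw": the gripper's target within -1 to 1 (fully open at 1, half-way at 0, shut at -1); "travel": the shift along the tool's x, y, z normalised to -1 to 1, where 1 is 0.3 m, a list of three; "yaw": the turn about the tool's z normalised to -1 to 1, where 1 is 180 degrees. A call has 1 to 12 rows; each row is the pose to reach, as a shift and turn from the pose measured when the call began, along the tool's axes at that moment, turning the shorter way round; what a row does not reach only later rows make up. A row lasts 1/8 s, in which the tool goes at most 62.5 mm and 10.7 degrees, less where a joint would pass 70% of its speed; a pose out of reach is approached as far as the arm can. A call with a number of a shift or a turn outside -1 to 1 is refused whole. A call with a gripper value outside its range is refused whole. The fingers move at their own pace and stop on an object; "newtons" is the grip in N (left out, the last holds). Time passes only in rows, so rows that repeat a pose let the fingers close. It gives the time, the measured TCP pose, the force and the opening at its end, in the units of the state.
- sensors.get_obs(): the state, without advancing time (a new reading comes with each control period).
- optics.read_camera(name): name is "scene" or "top" or "wrist"; returns a dict with "color" (384x512x3 uint8, red, green, blue), "fov_y" (degrees; the focal length in pixels is half the picture's height over the tangent of half this angle, whatever the lens; pixels are square), "cx", "cy" (the principal point, pixels), "xyz" and "rotation" of the camera in the world; the wrist camera has in their place "hand_eye" (4x4, takes a point from camera to tool coordinates, whose origin is the TCP and whose axes are the flange's). Camera axes: x right, y down, z forward; pixel columns grow to the right and rows downward; lengths in m; the calibration is good to about 2 mm. The wrist camera is an equidistant fisheye: a pixel r from the principal point sees the ray r / f radians off the axis. A picture is of the moment at which its call begins: read the wrist's pose just before it. There is no depth.
- close_job(): hands the job in, once; it reports no verdict.
The state is a dict: "time": time; "qpos": joint angles; "dq": joint speeds; "tau": joint torques, N m; "tcp_pos": TCP position; "orientation": TCP orientation; "contact_force": force on the tool from outside, world axes, zero at the start; "torque": the same for the moment, N m; "width": finger opening in m.
Only numpy, scipy, OpenCV 4.12 (cv2) and the standard library are available. Lean on these libraries where they do the work, as an engineer would, in place of code of your own. Each camera call takes 0.05 s, during which the arm holds its last target.

## Working session

There is one attempt and no reset: what is moved stays moved. The work goes in short steps, Python scripts to look and compute and a tool call to move; the robot and the scene stay as the last step left them, time stands still between calls to the robot, and variables do not carry over. Pictures are saved under pics/ and viewed, and the job is handed in when it is done.

Besides the shell and the picture viewer there is one more tool, called as name(argument=value, ...) on one line, values as JSON. apply_moves: Moves the arm, as the interface text tells. Scaled input: -1 to 1 covers 0.3 m each way for a shift and 180 degrees each way for a turn. Its arguments: {"type":"object","properties":{"commands":{"type":"array"},"newtons":{"type":"number"}},"required":["commands"]}

```bash
mkdir -p pics; ls; cat > h.py <<'E'
import numpy as np, cv2, json
from scipy.spatial.transform import Rotation as R
from workcell import sensors, optics, close_job
def snap(name,fn=None,crop=None,scale=1):
    o=sensors.get_obs(); c=optics.read_camera(name)
    im=c['color'][:,:,::-1].copy()
    if fn:
        np.save('pics/'+fn+'.npy',im)
        j=im
        if crop: j=j[crop[1]:crop[3],crop[0]:crop[2]]
        if scale!=1: j=cv2.resize(j,None,fx=scale,fy=scale,interpolation=cv2.INTER_CUBIC)
        cv2.imwrite('pics/'+fn+'.png',j)
    m={k:(np.asarray(v).tolist()) for k,v in c.items() if k!='color'}
    m['tcp']=np.asarray(o['tcp_pos']).tolist(); m['q']=np.asarray(o['orientation']).tolist()
    if fn: json.dump(m,open('pics/'+fn+'.json','w'))
    return im,m
def cropf(fn,out,x0,y0,x1,y1,s):
    im=np.load('pics/'+fn+'.npy')[y0:y1,x0:x1]
    im=cv2.resize(im,None,fx=s,fy=s,interpolation=cv2.INTER_CUBIC)
    cv2.imwrite('pics/'+out+'.png',im)
def ray(m,u,v):
    f=192/np.tan(np.radians(m['fov_y'])/2)
    x=u-m['cx'];y=v-m['cy']
    if 'hand_eye' in m:
        r=np.hypot(x,y);th=r/f
        d=np.array([np.sin(th)*x/max(r,1e-9),np.sin(th)*y/max(r,1e-9),np.cos(th)])
        H=np.array(m['hand_eye']);Q=R.from_quat(m['q']).as_matrix()
        return Q@H[:3,3]+np.array(m['tcp']),Q@H[:3,:3]@d
    d=np.array([x/f,y/f,1]);d/=np.linalg.norm(d)
    Rm=np.array(m['rotation'])
    if Rm.shape!=(3,3): Rm=R.from_quat(Rm).as_matrix()
    return np.array(m['xyz']),Rm@d
def proj(m,P):
    f=192/np.tan(np.radians(m['fov_y'])/2);P=np.asarray(P,float)
    if 'hand_eye' in m:
        H=np.array(m['hand_eye']);Q=R.from_quat(m['q']).as_matrix()
        t=Q.T@(P-np.array(m['tcp']));c=H[:3,:3].T@(t-H[:3,3])
        th=np.arctan2(np.hypot(c[0],c[1]),c[2]);r=np.hypot(c[0],c[1])
        return m['cx']+f*th*c[0]/r,m['cy']+f*th*c[1]/r
    Rm=np.array(m['rotation'])
    c=Rm.T@(P-np.array(m['xyz']));return m['cx']+f*c[0]/c[2],m['cy']+f*c[1]/c[2]
def atz(m,u,v,z):
    o,d=ray(m,u,v);return o+d*(z-o[2])/d[2]
def tri(obs):
    A=np.zeros((3,3));b=np.zeros(3);L=[]
    for m,u,v in obs:
        o,d=ray(m,u,v);P=np.eye(3)-np.outer(d,d);A+=P;b+=P@o;L.append((o,d))
    p=np.linalg.solve(A,b)
    return p,[np.linalg.norm(np.cross(p-o,d)) for o,d in L]
def meta(fn): return json.load(open('pics/'+fn+'.json'))
E
python3 - <<'E'
from h import *
for n in ['scene','top','wrist']:
    im,m=snap(n,n+'0'); print(n,json.dumps(m))
print(sensors.get_obs())
E
```

```text
pics
scene {"fov_y": 47.14068408042478, "cx": 250.09946657580346, "cy": 193.3148989989366, "xyz": [1.460027075015014, 0.4230258683313852, 0.7642432134705542], "rotation": [0.47746534413231684, 0.7432693310945143, -0.3902544680469426, -0.25938195152384674], "tcp": [0.23516666459420882, -0.5237876847081521, 0.18798500303357607], "q": [0.9778423720952795, 0.20933941903334896, -7.084717028544011e-05, -0.0011392780764125467]}
top {"fov_y": 49.92170733849534, "cx": 264.90713053937907, "cy": 196.53463631317229, "xyz": [0.3828268566221981, 0.02532622541204807, 1.5728939841752823], "rotation": [-0.7043175093012582, 0.708130616219527, -0.031127992633478756, 0.03897338244026432], "tcp": [0.23514838560681428, -0.5238123165031466, 0.18802375185259895], "q": [0.977842347741678, 0.20933970788658235, -8.116519549724257e-05, -0.0011059282140407091]}
wrist {"fov_y": 65.70646984690485, "cx": 256.4355025268613, "cy": 195.24710676927234, "hand_eye": [[0.0011032055797589916, -0.9738221912304938, -0.22730843100177048, 0.06534126903445117], [0.9999990323690782, 0.0008816899775745884, 0.0010760500401931026, 
[... 296 characters left out ...]
4544]}
{'time': 0.15, 'qpos': array([-1.29951841e+00,  2.07243760e-01,  1.54260373e+00,  2.40951906e-05,
        1.39348292e+00, -1.50538234e-01]), 'dq': array([ 9.06060648e-05, -3.41538264e-03, -4.15022110e-03,  3.07079687e-05,
       -1.19494077e-03,  3.39495036e-04]), 'tau': array([ 4.87111956e-04, -3.71312463e+01, -2.81812799e+01,  6.99453475e-02,
        3.26804013e-02, -8.78581636e-05]), 'tcp_pos': array([ 0.23521959, -0.5239866 ,  0.18825696]), 'orientation': array([ 9.77841292e-01,  2.09345774e-01, -4.05869089e-05, -8.68010332e-04]), 'contact_force': array([-0.00452126, -0.48744074, -0.33510711]), 'torque': array([-0.00221966, -0.02926448,  0.03391077]), 'width': 0.09394039934426371}
```

```bash
python3 - <<'E'
s=open('h.py').read()
s=s.replace("    Rm=np.array(m['rotation'])\n    c=","    Rm=np.array(m['rotation'])\n    if Rm.shape!=(3,3): Rm=R.from_quat(Rm).as_matrix()\n    c=")
open('h.py','w').write(s)
import cv2
for n in ['scene0','top0']:
    im=cv2.imread(f'pics/{n}.png'); cv2.imwrite(f'pics/{n}b.png',cv2.resize(im,(800,600),interpolation=cv2.INTER_CUBIC))
E
```

```text
(no output)
```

View pics/scene0b.png

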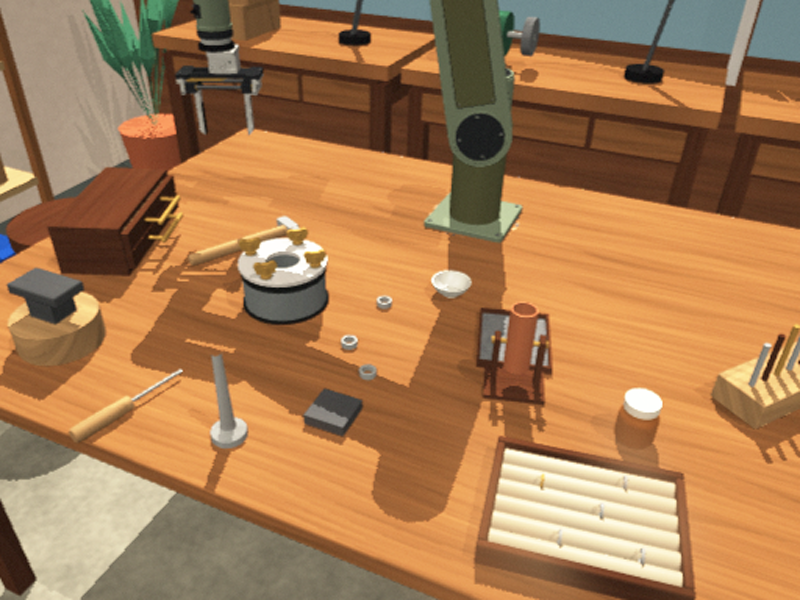

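View pics/top0b.png

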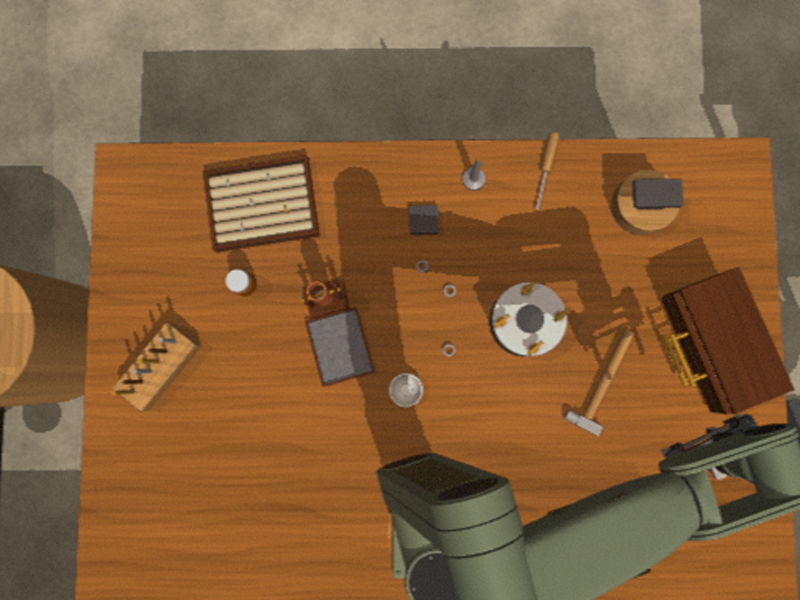

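```bash
sleep 0.1; ls pics
```

```text
scene0.json
scene0.npy
scene0.png
scene0b.png
top0.json
top0.npy
top0.png
top0b.png
wrist0.json
wrist0.npy
wrist0.png
```

View pics/wrist0.png

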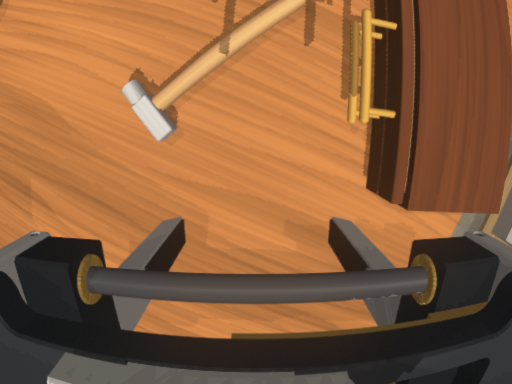

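```bash
python3 - <<'E'
from h import *
cropf('top0','top0c',185,125,415,290,3.45)
cropf('scene0','scene0c',100,125,380,290,2.85)
m=meta('top0')
for n,u,v,z in [('barrel',530,320,.094),('r1',423,266,.012),('r2',450,290,.012),('r3',448,350,.012),('tube',318,291,.157),('tray',340,347,.005),('jar',238,281,.075),('bowl',406,390,.03),('block',424,219,.02),('mhead',585,422,.02),('mend',628,335,.02)]:
    print(n,atz(m,u*.64,v*.64,z).round(3))
E
```

```text
barrel [ 0.499 -0.225  0.094]
r1 [0.639 0.02  0.012]
r2 [ 0.58  -0.046  0.012]
r3 [ 0.433 -0.04   0.012]
tube [0.561 0.253 0.157]
tray [0.442 0.223 0.005]
jar [0.596 0.455 0.075]
bowl [0.339 0.062 0.03 ]
block [0.755 0.016 0.02 ]
mhead [ 0.261 -0.362  0.02 ]
mend [ 0.467 -0.472  0.02 ]
```

View pics/top0c.png

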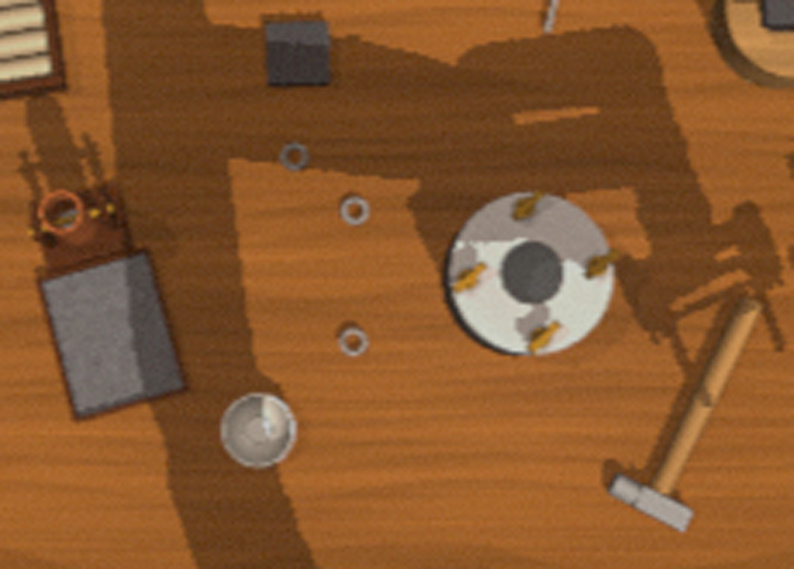

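View pics/scene0c.png

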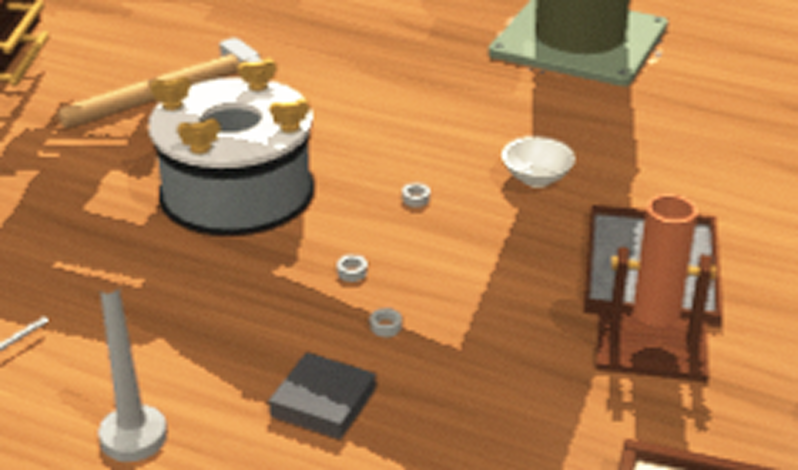

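```bash
cat >> h.py <<'E'
def go(*pts):
    """pts: (x,y,z,psi_deg or None) psi = heading of tool y (mod 360)"""
    o=sensors.get_obs();Q=R.from_quat(o['orientation']).as_matrix();p=np.array(o['tcp_pos'])
    ty=Q[:,1];psi0=np.degrees(np.arctan2(ty[1],ty[0]))
    q=o['qpos']
    print('t',round(o['time'],2),'tcp',p.round(4),'psi',round(psi0,2),'tilt',Q[:,2].round(3),'q6',round(q[5],2),'w',round(o['width'],4),'F',np.round(o['contact_force'],1))
    for x,y,z,psi in pts:
        d=Q.T@(np.array([x,y,z])-p)
        yaw=0 if psi is None else -((psi-psi0+180)%360-180)
        print('travel',(d/0.3).round(4).tolist(),'yaw',round(yaw/180,4),'rows',round(max(np.linalg.norm(d)/.0625,abs(yaw)/10.7),1))
E
python3 - <<'E'
from h import *
go((.46,-.21,.24,-66),(.46,-.21,.24,-24))
E
```

```text
t 0.15 tcp [ 0.2352 -0.524   0.1883] psi -65.83 tilt [-0.     0.002 -1.   ] q6 -0.15 w 0.0939 F [-0.  -0.5 -0.3]
travel [1.1121, -0.6484, -0.171] yaw 0.0009 rows 6.2
travel [1.1121, -0.6484, -0.171] yaw -0.2324 rows 6.2
```

apply_moves(commands=[{"jaw": -0.3, "travel": [0.9, -0.52, -0.17], "yaw": -0.23}, {"jaw": -0.3, "travel": [0.9, -0.52, -0.17], "yaw": -0.23}, {"jaw": -0.3, "travel": [0.9, -0.52, -0.17], "yaw": -0.23}, {"jaw": -0.3, "travel": [0.9, -0.52, -0.17], "yaw": -0.23}, {"jaw": -0.3, "travel": [0.9, -0.52, -0.17], "yaw": -0.23}, {"jaw": -0.3, "travel": [0.9, -0.52, -0.17], "yaw": -0.23}, {"jaw": -0.3, "travel": [0.9, -0.52, -0.17], "yaw": -0.23}], newtons=25)

```text
time: 1.02
tcp_pos: [0.4175, -0.2712, 0.2393]
orientation: [0.84, 0.542, -0.0, -0.001]
contact_force: [-0.6, 0.4, -0.3]
width: 0.0335
```

```bash
python3 - <<'E'
from h import *
go((.46,-.21,.24,-24))
snap('wrist','w1'); snap('top','t1'); snap('scene','s1')
E
```

```text
t 1.02 tcp [ 0.4175 -0.2712  0.2393] psi -24.37 tilt [-0.001  0.001 -1.   ] q6 -0.32 w 0.0335 F [-0.6  0.4 -0.3]
travel [0.2443, 0.0449, -0.0023] yaw -0.0021 rows 1.2
```

View pics/w1.png

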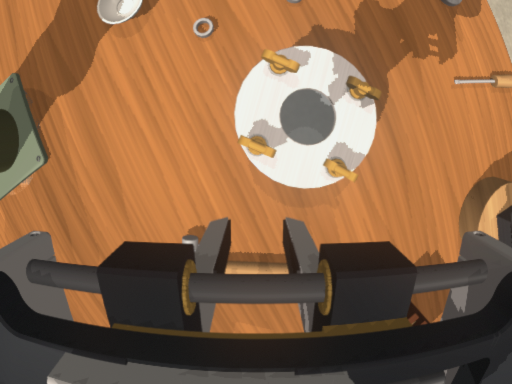

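apply_moves(commands=[{"jaw": -0.3, "travel": [0.1, 0.35, 0.15], "yaw": 0}, {"jaw": -0.3, "travel": [0.1, 0.35, 0.15], "yaw": 0}, {"jaw": -0.3, "travel": [0.1, 0.35, 0.15], "yaw": 0}])

```text
time: 1.55
tcp_pos: [0.5238, -0.289, 0.1884]
orientation: [0.842, 0.54, -0.002, -0.005]
contact_force: [-0.6, -0.4, -0.6]
width: 0.0329
```

```bash
python3 - <<'E'
from h import *
snap('wrist','w2')
cropf('w1','w1c',225,35,385,195,4)
cropf('w2','w2c',60,0,300,200,3)
go((.46,-.21,.24,-24))
E
```

```text
t 1.6 tcp [ 0.5232 -0.2892  0.1907] psi -24.64 tilt [-0.007  0.005 -1.   ] q6 -0.22 w 0.0329 F [-0.8  0.   0.1]
travel [0.1525, -0.3031, -0.1616] yaw -0.0036 rows 1.8
```

View pics/w2.png

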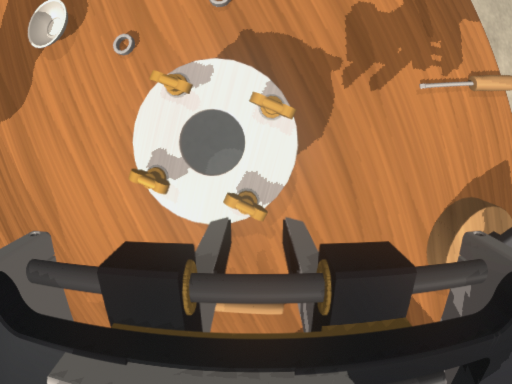

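View pics/w1c.png

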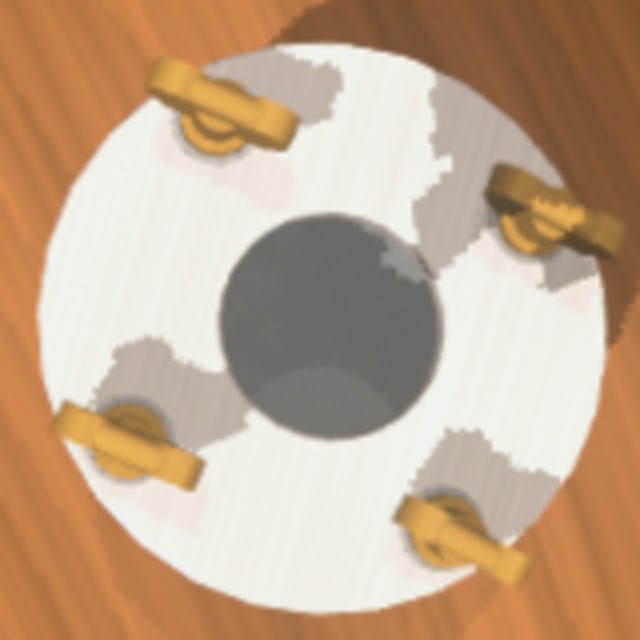

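```bash
cat > nuts.py <<'E'
from h import *
def brass(fn,box):
    im=np.load(f'pics/{fn}.npy');hsv=cv2.cvtColor(im,cv2.COLOR_BGR2HSV)
    x0,y0,x1,y1=box
    m=((hsv[...,0]>=12)&(hsv[...,0]<=28)&(hsv[...,1]>120)).astype(np.uint8)
    return im,hsv,m
if __name__=='__main__':
    for fn,c,r in [('w1',(307.7,116.5),29),('w2',(212,142),33)]:
        m=meta(fn);im=np.load(f'pics/{fn}.npy');g=cv2.cvtColor(im,cv2.COLOR_BGR2GRAY).astype(float)
        # radial edge of port
        pts=[]
        for a in np.linspace(0,2*np.pi,72,endpoint=False):
            rr=np.arange(r-8,r+10,.25)
            p=cv2.remap(g.astype(np.float32),(c[0]+rr*np.cos(a)).astype(np.float32)[None],(c[1]+rr*np.sin(a)).astype(np.float32)[None],cv2.INTER_LINEAR)[0]
            k=np.argmax(np.diff(p)); pts.append((c[0]+rr[k]*np.cos(a),c[1]+rr[k]*np.sin(a)))
        pts=np.array(pts)
        for z in (.090,.094):
            P=np.array([atz(m,u,v,z)[:2] for u,v in pts])
            # robust circle fit
            from scipy.optimize import least_squares
            s=least_squares(lambda q:np.hypot(P[:,0]-q[0],P[:,1]-q[1])-q[2],[P[:,0].mean(),P[:,1].mean(),.033],loss='soft_l1',f_scale=.001)
            print(fn,z,s.x.round(4), np.abs(s.fun).mean().round(5))
E
python3 nuts.py
```

```text
w1 0.09 [ 0.5042 -0.2237  0.0331] 0.00027
w1 0.094 [ 0.5035 -0.2236  0.0327] 0.00027
w2 0.09 [ 0.5034 -0.2238  0.0332] 0.00019
w2 0.094 [ 0.5041 -0.2239  0.0327] 0.00019
```

View pics/w2c.png

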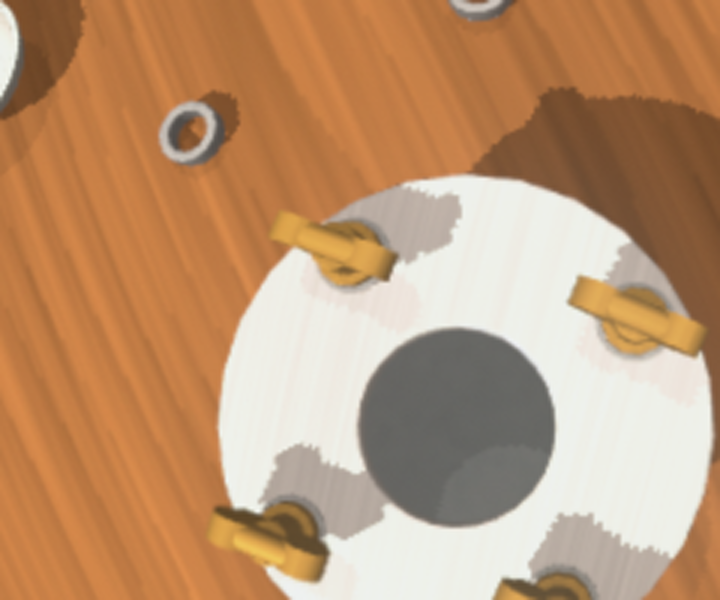

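```bash
cat > fitn.py <<'E'
from h import *
from scipy.optimize import minimize
C=np.array([.5037,-.2238])
S=4
def mask(fn):
    im=np.load(f'pics/{fn}.npy');im=cv2.resize(im,None,fx=S,fy=S,interpolation=cv2.INTER_CUBIC)
    hsv=cv2.cvtColor(im,cv2.COLOR_BGR2HSV)
    return ((hsv[...,0]>=15)&(hsv[...,0]<=28)&(hsv[...,1]>140)).astype(np.uint8)
def render(m,gp,th,shape,hub=9):
    out=np.zeros(shape,np.uint8)
    c,s=np.cos(th),np.sin(th);X=np.array([c,s,0]);Y=np.array([-s,c,0]);Z=np.array([0,0,1.])
    def hull(P):
        p=np.array([proj(m,q) for q in P]); p=np.round((p+.5)*S-.5).astype(np.int32)
        cv2.fillConvexPoly(out,cv2.convexHull(p),1)
    hull([gp+a*X*.0195+b*Y*.0045+z*Z for a in(-1,1) for b in(-1,1) for z in(-.005,.012)])
    hull([gp+a*X*.013+b*Y*.0045+z*Z for a in(-1,1) for b in(-1,1) for z in(-.011,.0)])
    hull([gp+hub/1000*(np.cos(t)*X+np.sin(t)*Y)+z*Z for t in np.linspace(0,6.28,16) for z in(-.018,-.011)])
    return out
def fit(views,phi0,th0,zc0,centre=C,verbose=True):
    M=[(meta(f),mask(f)) for f in views]
    def pos(phi,zc,k): 
        a=phi+k*np.pi/2;return np.array([centre[0]+.068*np.cos(a),centre[1]+.068*np.sin(a),zc+.019])
    def cost(p,ks=range(4),lst=False):
        tot=[]
        for k in ks:
            for m,mk in M:
                gp=pos(p[0],p[1],k);th=p[2+k] if len(p)>3 else p[2]
                u,v=np.array(proj(m,gp))*S
                w=42*S//2*2
                x0,x1=int(max(u-w/1.4,0)),int(u+w/1.4);y0,y1=int(max(v-w/1.4,0)),int(v+w/1.4)
                r=render(m,gp,th,mk.shape)[y0:y1,x0:x1];b=mk[y0:y1,x0:x1]
                tot.append(1-(r&b).sum()/max(1,(r|b).sum()))
        return tot if lst else sum(tot)
    # per nut coarse then joint
    p=np.array([phi0,zc0]+list(th0))
    best=minimize(cost,p,method='Nelder-Mead',options=dict(initial_simplex=np.vstack([p]+[p+np.eye(6)[i]*([.06,.004]+[.15]*4)[i] for i in range(6)]),maxiter=400,xatol=1e-3,fatol=1e-3))
    print(best.fun,'phi',np.degrees(best.x[0]).round(2),'zc',best.x[1].round(4),'th',np.degrees(best.x[2:]).round(1))
    print('1-IoU',np.round(cost(best.x,lst=True),2))
    for k in range(4): print(k,pos(best.x[0],best.x[1],k).round(4))
    return best.x
if __name__=='__main__':
    # nut directions: w1 hub pixel
    m=meta('w1')
    for u,v in [(212/4+225,125/4+35),(530/4+225,230/4+35),(445/4+225,530/4+35),(130/4+225,440/4+35)]:
        d=atz(m,u,v,.094)[:2]-C;print(np.hypot(*d).round(4),np.degrees(np.arctan2(d[1],d[0])).round(1))
    for a,b in [((150,78),(290,135)),((490,180),(615,245)),((400,510),(520,575)),((60,415),(195,480))]:
        P=atz(m,a[0]/4+225,a[1]/4+35,.11);Q=atz(m,b[0]/4+225,b[1]/4+35,.11);d=Q-P
        print('th',np.degrees(np.arctan2(d[1],d[0])).round(1),np.hypot(*d[:2]).round(4))
    mk=mask('w1')*255;cv2.imwrite('pics/mk1.png',mk[140:780,900:1540])
E
python3 fitn.py
```

```text
0.0669 96.8
0.067 3.1
0.0688 -83.6
0.0671 -173.8
th -46.5 0.041
th -46.6 0.0412
th -50.5 0.0408
th -50.2 0.0408
```

View pics/mk1.png

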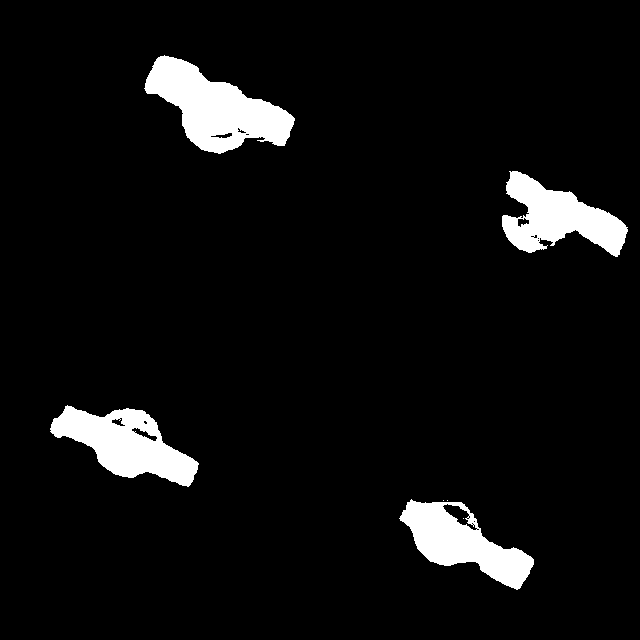

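```bash
cat > r.py <<'E'
from fitn import *
d=np.radians
fit(['w1','w2'],d(5.6),d([-47,-47,-50,-50]),.093)
fit(['w1'],d(5.6),d([-47,-47,-50,-50]),.093)
fit(['w2'],d(5.6),d([-47,-47,-50,-50]),.093)
E
time python3 r.py
```

```text
1.8486316382832326 phi 5.53 zc 0.0926 th [-44.  -50.2 -44.5 -50.3]
1-IoU [0.32 0.15 0.16 0.16 0.18 0.27 0.19 0.42]
0 [ 0.5714 -0.2173  0.1116]
1 [ 0.4972 -0.1561  0.1116]
2 [ 0.436  -0.2303  0.1116]
3 [ 0.5102 -0.2915  0.1116]
0.8370967947857361 phi 5.63 zc 0.0927 th [-42.2 -51.1 -46.3 -50.3]
1-IoU [0.31 0.15 0.18 0.19]
0 [ 0.5714 -0.2171  0.1117]
1 [ 0.497  -0.1561  0.1117]
2 [ 0.436  -0.2305  0.1117]
3 [ 0.5104 -0.2915  0.1117]
0.9789621125228616 phi 5.48 zc 0.0917 th [-46.  -49.6 -44.  -53.2]
1-IoU [0.14 0.16 0.27 0.41]
0 [ 0.5714 -0.2173  0.1107]
1 [ 0.4972 -0.1561  0.1107]
2 [ 0.436  -0.2303  0.1107]
3 [ 0.5102 -0.2915  0.1107]
real	0m11.762s
user	0m12.120s
sys	0m0.393s
```

```bash
python3 - <<'E'
from h import *
go((.5714,-.2173,.16,46))
E
```

```text
t 1.6 tcp [ 0.5232 -0.2892  0.1907] psi -24.64 tilt [-0.007  0.005 -1.   ] q6 -0.22 w 0.0329 F [-0.8  0.   0.1]
travel [0.2846, 0.0468, 0.1024] yaw -0.3924 rows 6.6
```

apply_moves(commands=[{"jaw": -0.3, "travel": [0.2846, 0.0468, 0], "yaw": -0.392}, {"jaw": -0.3, "travel": [0.2846, 0.0468, 0], "yaw": -0.392}, {"jaw": -0.3, "travel": [0.2846, 0.0468, 0], "yaw": -0.392}, {"jaw": -0.3, "travel": [0.2846, 0.0468, 0], "yaw": -0.392}, {"jaw": -0.3, "travel": [0.2846, 0.0468, 0.1], "yaw": -0.392}, {"jaw": -0.3, "travel": [0.2846, 0.0468, 0.1], "yaw": -0.392}, {"jaw": -0.3, "travel": [0.2846, 0.0468, 0.1], "yaw": -0.392}, {"jaw": -0.3, "travel": [0.2846, 0.0468, 0.1], "yaw": -0.392}, {"jaw": -0.3, "travel": [0.2846, 0.0468, 0.1], "yaw": -0.392}], newtons=25)

```text
time: 2.72
tcp_pos: [0.571, -0.2182, 0.162]
orientation: [0.377, 0.926, 0.001, -0.003]
contact_force: [0.6, 0.5, 0.9]
width: 0.033
```

```bash
python3 - <<'E'
from h import *
go((.5714,-.2173,.112,46),(.5714,-.2173,.112,-12.5),(.5714,-.2173,.110,-12.5))
snap('wrist','w3')
cropf('w3','w3c',150,130,370,300,3.5)
E
```

```text
t 2.73 tcp [ 0.571  -0.2182  0.162 ] psi 45.76 tilt [-0.005  0.004 -1.   ] q6 -1.31 w 0.033 F [0.6 0.5 0.9]
travel [-0.0001, 0.0031, 0.1666] yaw -0.0014 rows 0.8
travel [-0.0001, 0.0031, 0.1666] yaw 0.3236 rows 5.4
travel [-0.0001, 0.0031, 0.1733] yaw 0.3236 rows 5.4
```

View pics/w3.png

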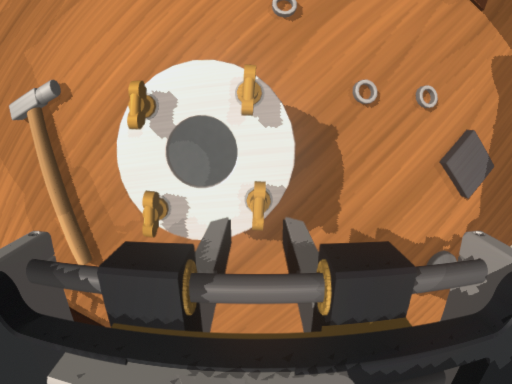

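apply_moves(commands=[{"jaw": -0.3, "travel": [0, 0.003, 0.1666], "yaw": 0}, {"jaw": -0.3, "travel": [0, 0.003, 0.1666], "yaw": 0}, {"jaw": -1, "travel": [0, 0.003, 0.1666], "yaw": 0}, {"jaw": -1, "travel": [0, 0.003, 0.1666], "yaw": 0}, {"jaw": -1, "travel": [0, 0.003, 0.1666], "yaw": 0}, {"jaw": -1, "travel": [0, 0.003, 0.1666], "yaw": 0}], newtons=25)

```text
time: 3.52
tcp_pos: [0.5719, -0.2173, 0.1126]
orientation: [0.376, 0.927, 0.001, -0.003]
contact_force: [0.0, -0.7, 0.4]
width: 0.0005
```

```bash
python3 - <<'E'
from h import *
go((.5714,-.2173,.112,46),(.5714,-.2173,.112,-12.5),(.5714,-.2173,.111,-12.5))
print(sensors.get_obs()['torque'])
E
```

```text
t 3.52 tcp [ 0.5719 -0.2173  0.1126] psi 45.79 tilt [-0.004  0.004 -1.   ] q6 -1.31 w 0.0005 F [ 0.  -0.7  0.4]
travel [0.0014, -0.0011, 0.002] yaw -0.0011 rows 0.0
travel [0.0014, -0.0011, 0.002] yaw 0.3239 rows 5.4
travel [0.0014, -0.0011, 0.0053] yaw 0.3239 rows 5.4
[-0.03732541 -0.14137992 -0.03575246]
```

```bash
python3 - <<'E'
from h import *
snap('wrist','w4'); snap('scene','s4')
cropf('s4','s4c',120,110,280,240,5)
E
```

```text
(no output)
```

View pics/w4.png

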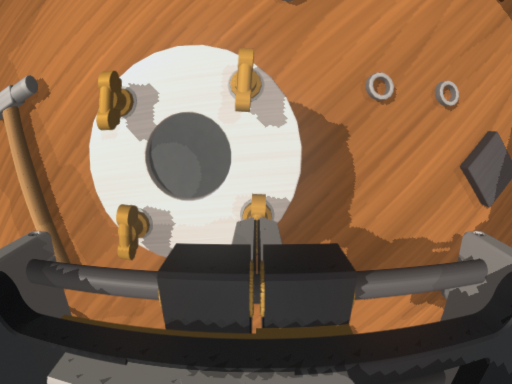

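View pics/s4c.png

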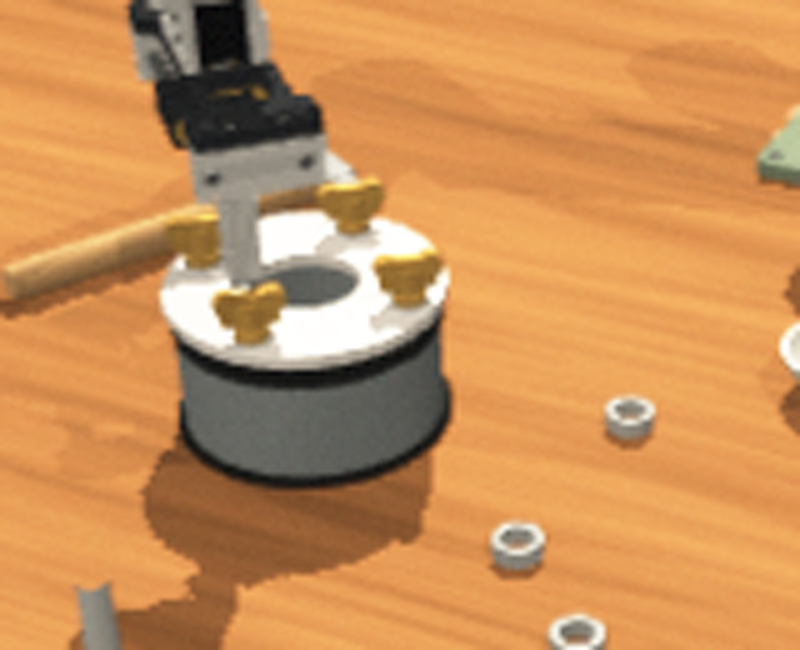

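```bash
python3 - <<'E'
from h import *
m=meta('w4')
Q=R.from_quat(m['q']).as_matrix();p=np.array(m['tcp'])
for d in [(0,0,0),(0,0,.011),(.008,0,.011),(-.008,0,.011),(0,0,-.008),(0,.0125,.011)]:
    print(d,np.round(proj(m,p+Q@np.array(d)),1))
print(np.round(proj(m,(.5714,-.2173,.112)),1))
s=meta('s4');t=json.load(open('pics/t1.json'))
for P in [(.5714,-.2173,.112),p,p+Q@np.array([0,0,.011])]: print('scene',(np.array(proj(s,P))-[120,110])*5, np.round(proj(t,P),1))
cropf('w4','w4c',180,150,340,290,5)
cropf('t1','t1c',270,150,430,270,5)
E
```

```text
(0, 0, 0) [256.5 223. ]
(0, 0, 0.011) [256.5 218.2]
(0.008, 0, 0.011) [256.5 207.6]
(-0.008, 0, 0.011) [256.5 228.6]
(0, 0, -0.008) [256.5 226.8]
(0, 0.0125, 0.011) [273.8 218.2]
[256.  222.2]
scene [248.77875023 303.7661876 ] [337.4 184.1]
scene [248.10345933 303.30891285] [337.4 183.9]
scene [249.93905464 319.77097311] [336.9 184.3]
```

View pics/w4c.png

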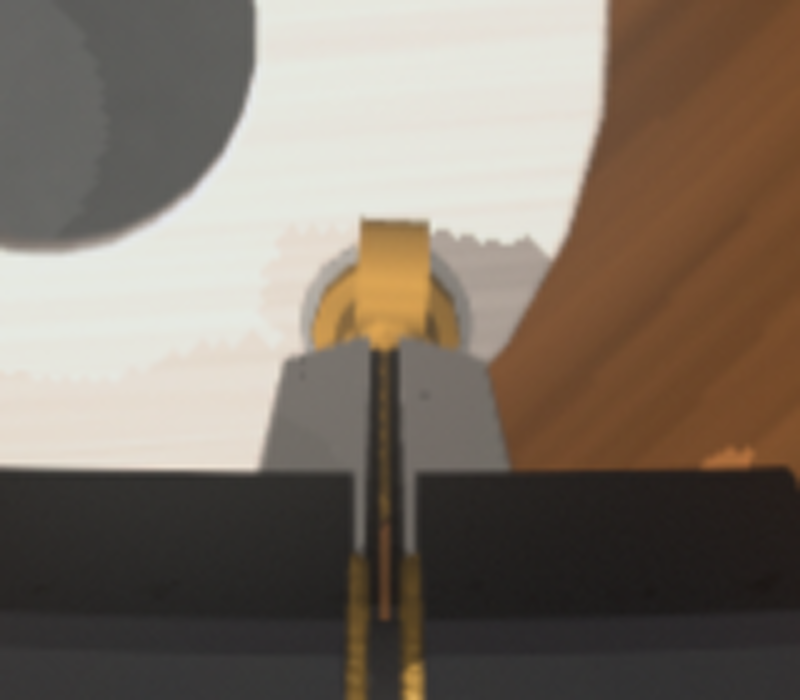

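View pics/t1c.png

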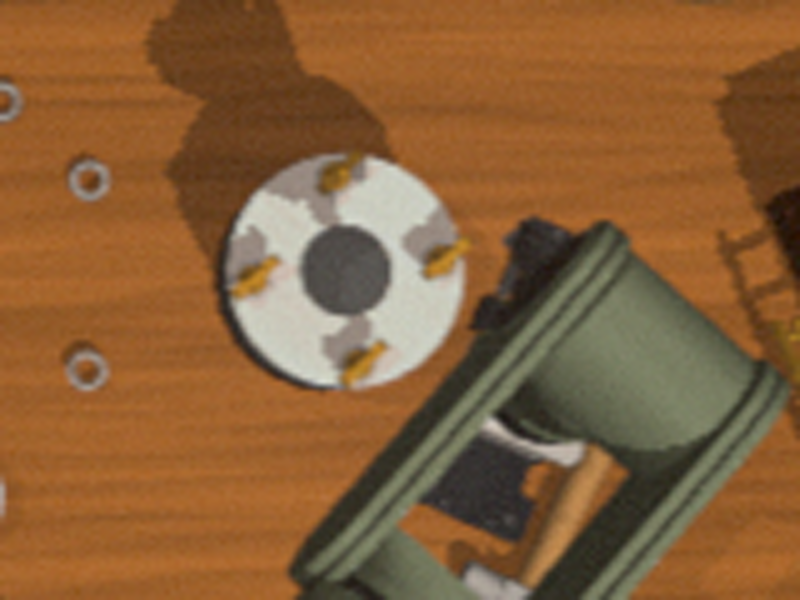

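```bash
python3 - <<'E'
from h import *
m=meta('w4');s=meta('s4')
Q=R.from_quat(m['q']).as_matrix();p=np.array(m['tcp'])
o,d=ray(m,256.5,220.5);o=Q.T@(o-p);d=Q.T@d
for x in (.012,.008,.004,0,-.008):
    print(x,(o+d*(x-o[0])/d[0]).round(4))
pt,e=tri([(m,256.5,220.5),(s,169,167)]);print(pt,e,(Q.T@(pt-p)).round(4))
# same in w3 with open fingers
cropf('w3','w3c',190,190,330,300,5)
cropf('s4','s4d',145,125,200,180,12)
E
```

```text
0.012 [ 0.012   0.     -0.0314]
0.008 [ 0.008  -0.     -0.0191]
0.004 [ 0.004  -0.     -0.0067]
0 [ 0.     -0.      0.0056]
-0.008 [-0.008  -0.      0.0303]
[ 0.56967025 -0.21645617  0.12287682] [np.float64(0.002867082307595306), np.float64(0.0028670823075952756)] [ 0.0023 -0.0009 -0.0103]
```

View pics/s4d.png

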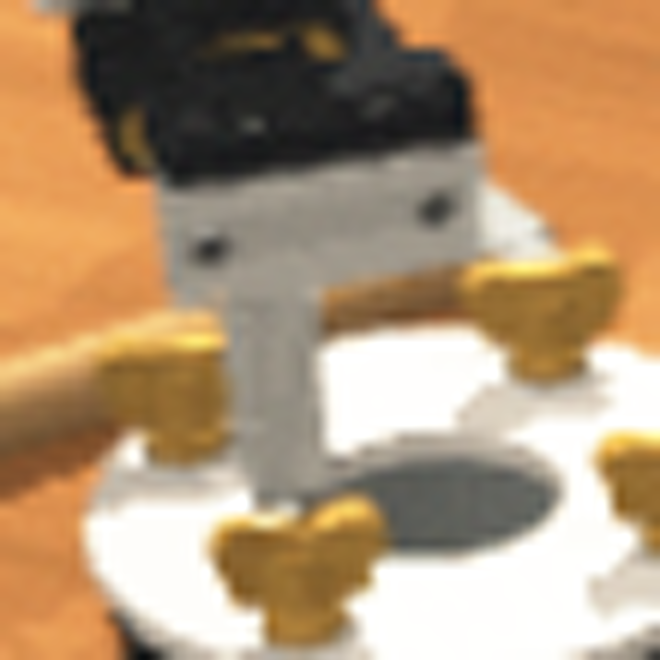

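View pics/w3c.png

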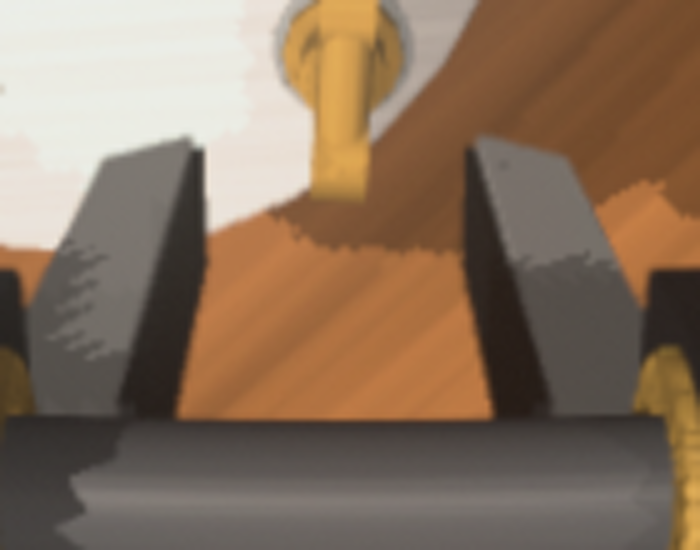

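apply_moves(commands=[{"jaw": -0.3, "travel": [0.0014, -0.001, 0.0], "yaw": 0}, {"jaw": -0.3, "travel": [0.0014, -0.001, 0.0], "yaw": 0}, {"jaw": -0.3, "travel": [0.0014, -0.001, 0.01], "yaw": 0}, {"jaw": -0.3, "travel": [0.0014, -0.001, 0.02], "yaw": 0}, {"jaw": -0.3, "travel": [0.0014, -0.001, 0.03], "yaw": 0}, {"jaw": -0.3, "travel": [0.0014, -0.001, 0.03], "yaw": 0}])

```text
time: 4.38
tcp_pos: [0.5707, -0.2168, 0.1025]
orientation: [0.376, 0.926, 0.001, -0.004]
contact_force: [0.9, -0.2, -0.2]
width: 0.0328
```

```bash
python3 - <<'E'
from h import *
go((.5714,-.2173,.095,46))
snap('wrist','w5'); snap('scene','s5')
cropf('s5','s5c',145,125,215,185,10)
cropf('w5','w5c',190,150,330,290,5)
E
```

```text
t 4.38 tcp [ 0.5707 -0.2168  0.1025] psi 45.79 tilt [-0.006  0.005 -1.   ] q6 -1.31 w 0.0328 F [ 0.9 -0.2 -0.2]
travel [-0.0029, 0.0005, 0.025] yaw -0.0012 rows 0.1
```

View pics/s5c.png

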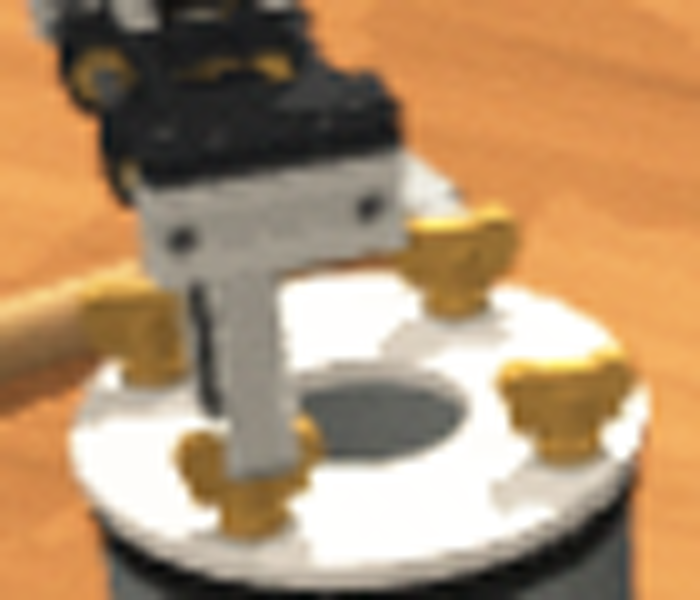

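View pics/w5c.png

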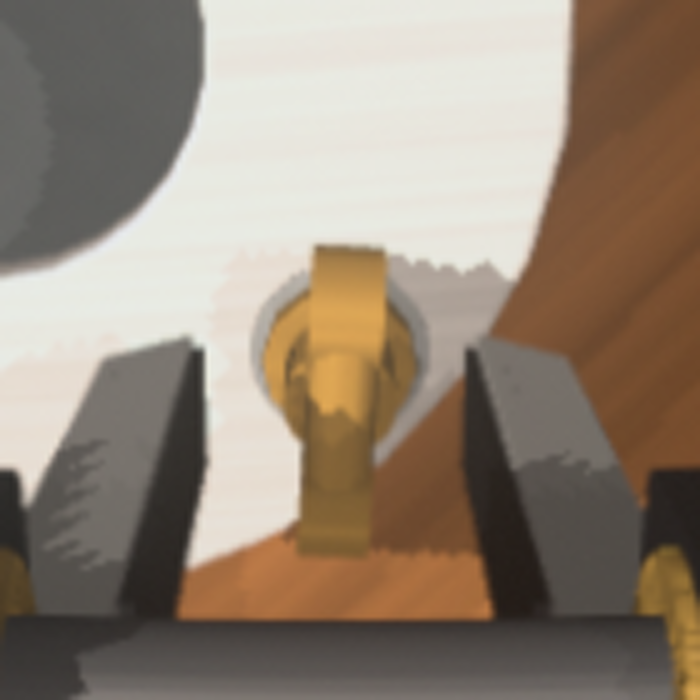

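```bash
python3 - <<'E'
from h import *
m=meta('w5');s=meta('s5')
Q=R.from_quat(m['q']).as_matrix();p=np.array(m['tcp'])
for y in(.0165,.029):
  for z in (.011,0,-.01): 
    for x in (-.008,.008): print(y,z,x,((np.array(proj(s,p+Q@np.array([x,y,z])))-[145,125])*10).round(0),((np.array(proj(m,p+Q@np.array([x,-y,z])))-[190,150])*5).round(0))
E
```

```text
0.0165 0.011 -0.008 [243. 552.] [220. 393.]
0.0165 0.011 0.008 [298. 541.] [218. 288.]
0.0165 0 -0.008 [239. 519.] [214. 419.]
0.0165 0 0.008 [294. 508.] [212. 309.]
0.0165 -0.01 -0.008 [235. 489.] [209. 445.]
0.0165 -0.01 0.008 [291. 478.] [206. 331.]
0.029 0.011 -0.008 [253. 574.] [136. 392.]
0.029 0.011 0.008 [308. 563.] [132. 287.]
0.029 0 -0.008 [249. 541.] [126. 418.]
0.029 0 0.008 [305. 530.] [121. 309.]
0.029 -0.01 -0.008 [245. 511.] [116. 444.]
0.029 -0.01 0.008 [302. 500.] [111. 330.]
```

apply_moves(commands=[{"jaw": -0.3, "travel": [-0.003, 0.0, 0.01], "yaw": 0}, {"jaw": -0.3, "travel": [-0.003, 0.0, 0.015], "yaw": 0}, {"jaw": -0.3, "travel": [-0.003, 0.0, 0.02], "yaw": 0}])

```text
time: 4.85
tcp_pos: [0.5716, -0.2176, 0.0968]
orientation: [0.376, 0.927, 0.001, -0.003]
contact_force: [0.3, -0.6, 0.1]
width: 0.0331
```

apply_moves(commands=[{"jaw": -0.3, "travel": [0, 0.0, 0.01], "yaw": 0}, {"jaw": -0.3, "travel": [0, 0.0, 0.015], "yaw": 0}, {"jaw": -0.3, "travel": [0, 0.0, 0.02], "yaw": 0}])

```text
time: 5.22
tcp_pos: [0.5716, -0.2175, 0.0907]
orientation: [0.376, 0.927, 0.001, -0.003]
contact_force: [-0.8, 1.0, 0.5]
width: 0.0327
```

```bash
python3 - <<'E'
from h import *
go((.5714,-.2173,.09,46))
snap('wrist','w6'); snap('scene','s6')
cropf('s6','s6c',145,125,215,185,10)
E
```

```text
t 5.22 tcp [ 0.5716 -0.2175  0.0907] psi 45.8 tilt [-0.005  0.005 -1.   ] q6 -1.31 w 0.0327 F [-0.8  1.   0.5]
travel [0.001, 0.0002, 0.0022] yaw -0.0011 rows 0.0
```

View pics/s6c.png

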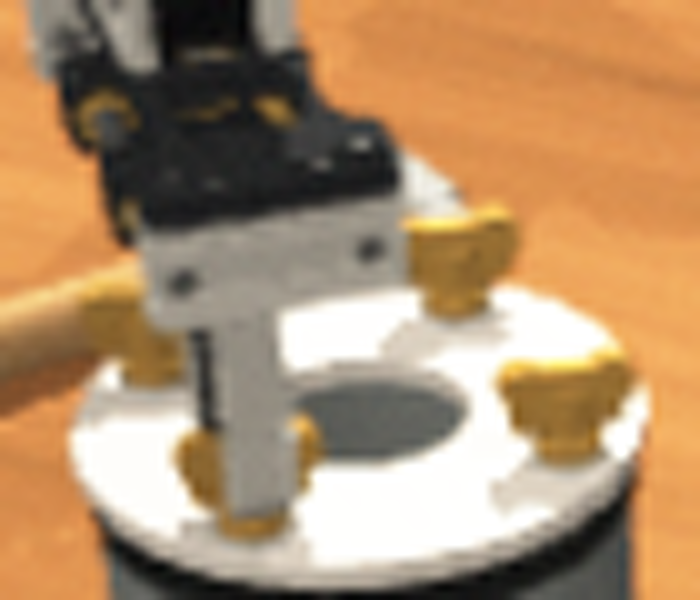

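apply_moves(commands=[{"jaw": -1, "travel": [0, 0.0, 0], "yaw": 0}, {"jaw": -1, "travel": [0, 0.0, 0], "yaw": 0}, {"jaw": -1, "travel": [0, 0.0, 0], "yaw": 0}, {"jaw": -1, "travel": [0, 0.0, 0], "yaw": 0}], newtons=25)

```text
time: 5.82
tcp_pos: [0.5719, -0.2171, 0.0908]
orientation: [0.376, 0.926, 0.002, -0.003]
contact_force: [1.1, 2.0, 0.7]
width: 0.0088
```

```bash
python3 - <<'E'
from h import *
go((.5714,-.2173,.0905,-12.5),(.5714,-.2173,.0895,-14))
print(sensors.get_obs()['torque'])
E
```

```text
t 5.83 tcp [ 0.5719 -0.2171  0.0908] psi 45.79 tilt [-0.005  0.005 -1.   ] q6 -1.31 w 0.0088 F [1.1 2.  0.7]
travel [0.0008, -0.0017, 0.0011] yaw 0.3238 rows 5.4
travel [0.0008, -0.0017, 0.0044] yaw 0.3322 rows 5.6
[ 0.34617736 -0.39084671 -0.03283232]
```

apply_moves(commands=[{"jaw": -1, "travel": [0, 0, 0.001], "yaw": 0.06}, {"jaw": -1, "travel": [0, 0, 0.001], "yaw": 0.12}, {"jaw": -1, "travel": [0, 0, 0.002], "yaw": 0.18}, {"jaw": -1, "travel": [0, 0, 0.002], "yaw": 0.23}, {"jaw": -1, "travel": [0, 0, 0.003], "yaw": 0.28}, {"jaw": -1, "travel": [0, 0, 0.003], "yaw": 0.327}, {"jaw": -1, "travel": [0, 0, 0.003], "yaw": 0.327}, {"jaw": -1, "travel": [0, 0, 0.003], "yaw": 0.327}])

```text
time: 6.82
tcp_pos: [0.5713, -0.2172, 0.0883]
orientation: [0.782, 0.623, -0.001, -0.004]
contact_force: [3.1, -2.3, -12.1]
width: 0.0087
```

```bash
python3 - <<'E'
from h import *
go((.436,-.2303,.15,45.5))
print(sensors.get_obs()['torque'])
snap('wrist','w7')
E
```

```text
t 6.83 tcp [ 0.5713 -0.2172  0.0883] psi -12.96 tilt [-0.006  0.006 -1.   ] q6 -0.28 w 0.0087 F [  3.1  -2.3 -12.1]
travel [-0.1431, -0.4313, -0.2032] yaw -0.3248 rows 5.5
[-0.48317331 -0.76792961 -0.07480939]
```

View pics/w7.png

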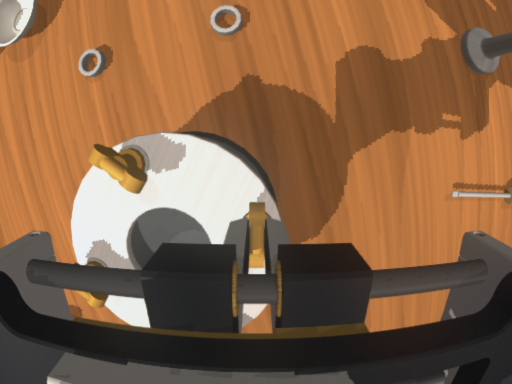

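apply_moves(commands=[{"jaw": -0.3, "travel": [0, 0, 0.003], "yaw": 0}, {"jaw": -0.3, "travel": [0, 0, 0.003], "yaw": 0}, {"jaw": -0.3, "travel": [0, 0, -0.15], "yaw": 0}, {"jaw": -0.3, "travel": [0, 0, -0.15], "yaw": -0.06}, {"jaw": -0.3, "travel": [-0.143, -0.431, -0.15], "yaw": -0.325}, {"jaw": -0.3, "travel": [-0.143, -0.431, -0.15], "yaw": -0.325}, {"jaw": -0.3, "travel": [-0.143, -0.431, -0.15], "yaw": -0.325}, {"jaw": -0.3, "travel": [-0.143, -0.431, -0.15], "yaw": -0.325}, {"jaw": -0.3, "travel": [-0.143, -0.431, -0.15], "yaw": -0.325}, {"jaw": -0.3, "travel": [-0.143, -0.431, -0.15], "yaw": -0.325}, {"jaw": -0.3, "travel": [-0.143, -0.431, -0.15], "yaw": -0.325}])

```text
time: 8.25
tcp_pos: [0.4363, -0.2303, 0.1348]
orientation: [0.379, 0.925, 0.001, -0.003]
contact_force: [-0.1, 0.5, 0.4]
width: 0.0327
```

```bash
python3 - <<'E'
from h import *
go((.436,-.2303,.09,45.5))
snap('wrist','w8'); snap('scene','s8')
cropf('s8','s8c',145,125,215,185,10)
E
```

```text
t 8.25 tcp [ 0.4363 -0.2303  0.1348] psi 45.46 tilt [-0.005  0.005 -1.   ] q6 -1.46 w 0.0327 F [-0.1  0.5  0.4]
travel [-0.0004, -0.0007, 0.1492] yaw -0.0002 rows 0.7
```

View pics/w8.png

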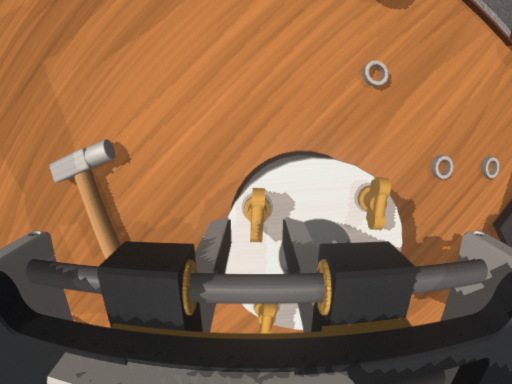

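View pics/s8c.png

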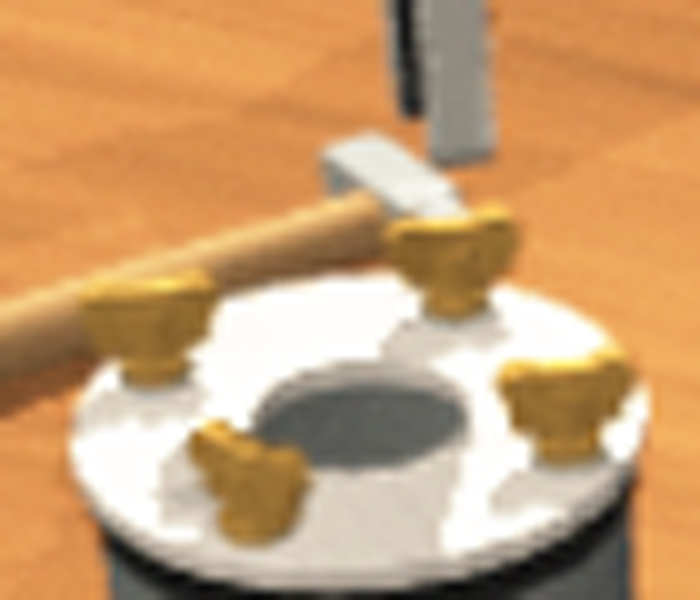

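apply_moves(commands=[{"jaw": -0.3, "travel": [0, 0, 0.147], "yaw": 0}, {"jaw": -0.3, "travel": [0, 0, 0.147], "yaw": 0}, {"jaw": -1, "travel": [0, 0, 0.147], "yaw": 0}, {"jaw": -1, "travel": [0, 0, 0.147], "yaw": 0}, {"jaw": -1, "travel": [0, 0, 0.147], "yaw": 0}, {"jaw": -1, "travel": [0, 0, 0.148], "yaw": 0.055}, {"jaw": -1, "travel": [0, 0, 0.149], "yaw": 0.11}, {"jaw": -1, "travel": [0, 0, 0.151], "yaw": 0.165}, {"jaw": -1, "travel": [0, 0, 0.153], "yaw": 0.22}, {"jaw": -1, "travel": [0, 0, 0.155], "yaw": 0.275}, {"jaw": -1, "travel": [0, 0, 0.157], "yaw": 0.325}, {"jaw": -1, "travel": [0, 0, 0.157], "yaw": 0.325}])

```text
time: 9.85
tcp_pos: [0.436, -0.2309, 0.0889]
orientation: [0.783, 0.622, -0.001, -0.003]
contact_force: [-2.6, -0.8, 5.9]
width: 0.0088
```

```bash
python3 - <<'E'
from h import *
go((.4972,-.1561,.135,40),(.4972,-.1561,.088,40))
print(sensors.get_obs()['torque'])
snap('wrist','w9'); snap('scene','s9')
cropf('s9','s9c',145,125,215,185,10)
E
```

```text
t 9.85 tcp [ 0.436  -0.2309  0.0889] psi -13.06 tilt [-0.005  0.003 -1.   ] q6 -0.43 w 0.0088 F [-2.6 -0.8  5.9]
travel [0.2892, 0.1415, -0.1538] yaw -0.2948 rows 5.0
travel [0.2889, 0.1424, 0.0028] yaw -0.2948 rows 5.0
[-0.0153      0.47174854 -0.02770562]
```

View pics/w9.png

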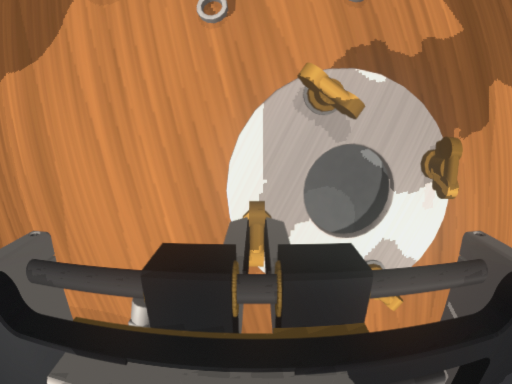

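apply_moves(commands=[{"jaw": -0.3, "travel": [0, 0, 0.0], "yaw": 0}, {"jaw": -0.3, "travel": [0, 0, 0.0], "yaw": 0}, {"jaw": -0.3, "travel": [0, 0, -0.15], "yaw": 0}, {"jaw": -0.3, "travel": [0, 0, -0.15], "yaw": -0.05}, {"jaw": -0.3, "travel": [0.289, 0.1415, -0.153], "yaw": -0.295}, {"jaw": -0.3, "travel": [0.289, 0.1415, -0.153], "yaw": -0.295}, {"jaw": -0.3, "travel": [0.289, 0.1415, -0.153], "yaw": -0.295}, {"jaw": -0.3, "travel": [0.289, 0.1415, -0.153], "yaw": -0.295}, {"jaw": -0.3, "travel": [0.289, 0.1415, -0.153], "yaw": -0.295}, {"jaw": -0.3, "travel": [0.289, 0.1415, -0.153], "yaw": -0.295}, {"jaw": -0.3, "travel": [0.289, 0.1415, -0.153], "yaw": -0.295}])

```text
time: 11.32
tcp_pos: [0.4971, -0.1562, 0.1348]
orientation: [0.423, 0.906, 0.0, -0.003]
contact_force: [-0.0, -0.3, 0.1]
width: 0.0326
```

```bash
python3 - <<'E'
from h import *
go((.4972,-.1561,.09,40),(.4972,-.1561,.087,-13))
snap('wrist','w10'); snap('scene','s10')
cropf('s10','s10c',145,125,215,185,10)
E
```

```text
t 11.32 tcp [ 0.4971 -0.1562  0.1348] psi 39.98 tilt [-0.005  0.003 -1.   ] q6 -1.17 w 0.0326 F [-0.  -0.3  0.1]
travel [-0.001, 0.0008, 0.1492] yaw -0.0001 rows 0.7
travel [-0.001, 0.0008, 0.1592] yaw 0.2943 rows 5.0
```

View pics/w10.png

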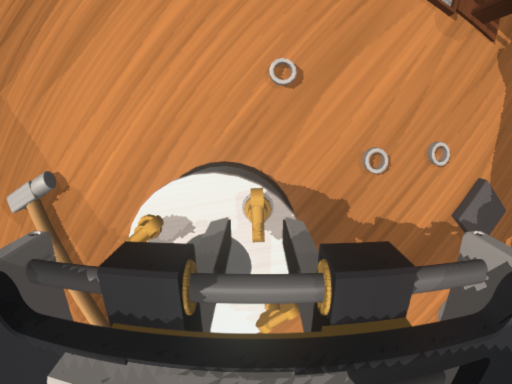

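View pics/s10c.png

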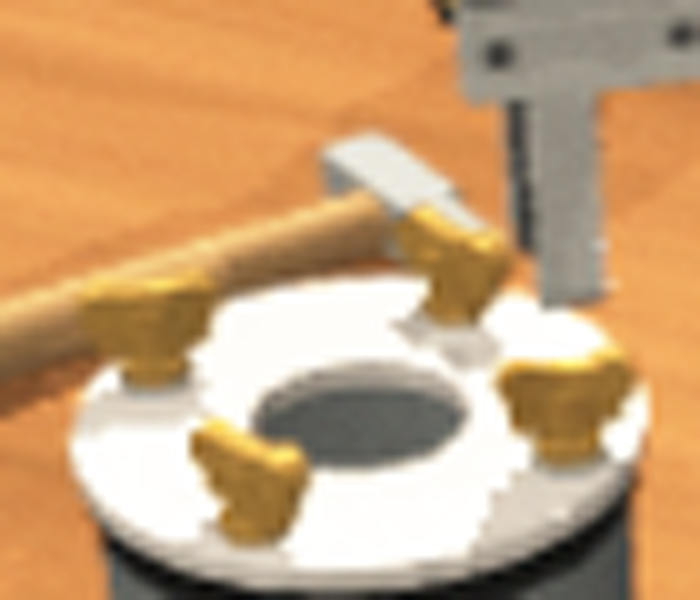

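apply_moves(commands=[{"jaw": -0.3, "travel": [0, 0, 0.148], "yaw": 0}, {"jaw": -0.3, "travel": [0, 0, 0.148], "yaw": 0}, {"jaw": -1, "travel": [0, 0, 0.148], "yaw": 0}, {"jaw": -1, "travel": [0, 0, 0.148], "yaw": 0}, {"jaw": -1, "travel": [0, 0, 0.148], "yaw": 0}, {"jaw": -1, "travel": [0, 0, 0.149], "yaw": 0.05}, {"jaw": -1, "travel": [0, 0, 0.15], "yaw": 0.1}, {"jaw": -1, "travel": [0, 0, 0.151], "yaw": 0.15}, {"jaw": -1, "travel": [0, 0, 0.153], "yaw": 0.2}, {"jaw": -1, "travel": [0, 0, 0.155], "yaw": 0.25}, {"jaw": -1, "travel": [0, 0, 0.156], "yaw": 0.294}, {"jaw": -1, "travel": [0, 0, 0.156], "yaw": 0.294}])

```text
time: 12.92
tcp_pos: [0.4971, -0.1567, 0.0892]
orientation: [0.782, 0.624, -0.001, -0.002]
contact_force: [-3.4, -0.8, 5.4]
width: 0.009
```

```bash
python3 - <<'E'
from h import *
go((.5102,-.2915,.135,39))
print(sensors.get_obs()['torque'])
E
```

```text
t 12.93 tcp [ 0.4971 -0.1567  0.0892] psi -12.82 tilt [-0.005  0.002 -1.   ] q6 -0.25 w 0.009 F [-3.4 -0.8  5.4]
travel [-0.4281, 0.1415, -0.1536] yaw -0.2879 rows 4.8
[-0.18013674  0.44013616 -0.05631494]
```

apply_moves(commands=[{"jaw": -0.3, "travel": [0, 0, 0.0], "yaw": 0}, {"jaw": -0.3, "travel": [0, 0, 0.0], "yaw": 0}, {"jaw": -0.3, "travel": [0, 0, -0.15], "yaw": 0}, {"jaw": -0.3, "travel": [0, 0, -0.15], "yaw": -0.05}, {"jaw": -0.3, "travel": [-0.428, 0.1415, -0.153], "yaw": -0.288}, {"jaw": -0.3, "travel": [-0.428, 0.1415, -0.153], "yaw": -0.288}, {"jaw": -0.3, "travel": [-0.428, 0.1415, -0.153], "yaw": -0.288}, {"jaw": -0.3, "travel": [-0.428, 0.1415, -0.153], "yaw": -0.288}, {"jaw": -0.3, "travel": [-0.428, 0.1415, -0.153], "yaw": -0.288}, {"jaw": -0.3, "travel": [-0.428, 0.1415, -0.153], "yaw": -0.288}, {"jaw": -0.3, "travel": [-0.428, 0.1415, -0.153], "yaw": -0.288}])

```text
time: 14.3
tcp_pos: [0.5103, -0.291, 0.1348]
orientation: [0.431, 0.903, -0.0, -0.003]
contact_force: [0.1, -0.8, 0.3]
width: 0.033
```

```bash
python3 - <<'E'
from h import *
go((.5102,-.2915,.09,39),(.5102,-.2915,.087,-13))
snap('wrist','w11'); snap('scene','s11')
cropf('s11','s11c',145,125,215,185,10)
E
```

```text
t 14.3 tcp [ 0.5103 -0.291   0.1348] psi 38.99 tilt [-0.005  0.002 -1.   ] q6 -1.34 w 0.033 F [ 0.1 -0.8  0.3]
travel [-0.0018, -0.0008, 0.1492] yaw -0.0001 rows 0.7
travel [-0.0018, -0.0008, 0.1592] yaw 0.2888 rows 4.9
```

View pics/w11.png

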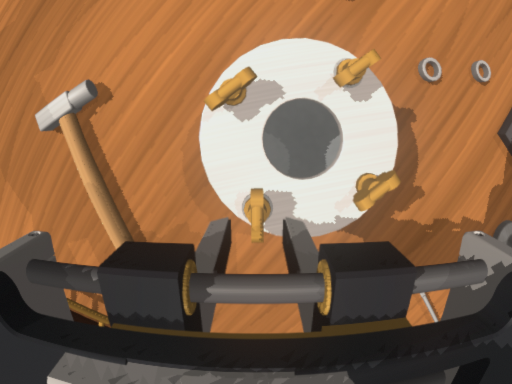

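View pics/s11c.png

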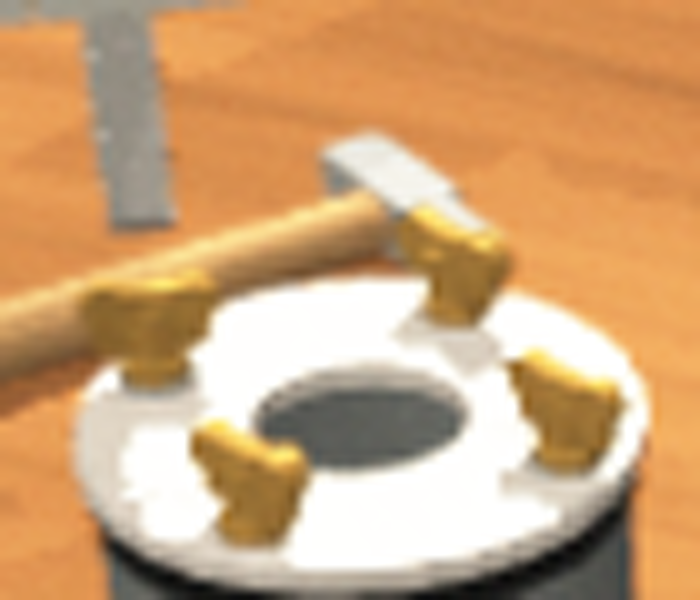

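apply_moves(commands=[{"jaw": -0.3, "travel": [-0.001, 0, 0.149], "yaw": 0}, {"jaw": -0.3, "travel": [-0.001, 0, 0.149], "yaw": 0}, {"jaw": -1, "travel": [-0.001, 0, 0.149], "yaw": 0}, {"jaw": -1, "travel": [-0.001, 0, 0.149], "yaw": 0}, {"jaw": -1, "travel": [-0.001, 0, 0.149], "yaw": 0}, {"jaw": -1, "travel": [-0.001, 0, 0.15], "yaw": 0.05}, {"jaw": -1, "travel": [-0.001, 0, 0.152], "yaw": 0.1}, {"jaw": -1, "travel": [-0.001, 0, 0.154], "yaw": 0.15}, {"jaw": -1, "travel": [-0.001, 0, 0.156], "yaw": 0.2}, {"jaw": -1, "travel": [-0.001, 0, 0.158], "yaw": 0.25}, {"jaw": -1, "travel": [-0.001, 0, 0.16], "yaw": 0.289}, {"jaw": -1, "travel": [-0.001, 0, 0.16], "yaw": 0.289}])

```text
time: 15.9
tcp_pos: [0.5102, -0.2923, 0.0892]
orientation: [0.783, 0.622, -0.002, -0.001]
contact_force: [-3.6, 1.6, 6.9]
width: 0.0089
```

```bash
python3 - <<'E'
from h import *
go((.5714,-.2173,.135,-13))
print(sensors.get_obs()['torque'])
E
```

```text
t 15.9 tcp [ 0.5102 -0.2923  0.0892] psi -13.06 tilt [-0.005 -0.    -1.   ] q6 -0.44 w 0.0089 F [-3.6  1.6  6.9]
travel [0.2895, 0.1416, -0.1535] yaw -0.0003 rows 1.7
[ 0.06567068  0.67703782 -0.07760074]
```

apply_moves(commands=[{"jaw": -0.3, "travel": [0, 0, 0.0], "yaw": 0}, {"jaw": -0.3, "travel": [0, 0, 0.0], "yaw": 0}, {"jaw": -0.3, "travel": [0, 0, -0.15], "yaw": 0}, {"jaw": -0.3, "travel": [0, -0.2, -0.35], "yaw": 0}, {"jaw": -0.3, "travel": [0, -0.2, -0.35], "yaw": 0}, {"jaw": -0.3, "travel": [0, -0.2, -0.35], "yaw": 0}, {"jaw": -0.3, "travel": [0, -0.2, -0.35], "yaw": 0}])

```text
time: 16.77
tcp_pos: [0.4523, -0.2785, 0.1935]
orientation: [0.783, 0.622, -0.002, -0.002]
contact_force: [0.5, 0.4, -0.4]
width: 0.0326
```

```bash
python3 - <<'E'
from h import *
snap('wrist','w12')
go((.5714,-.2173,.135,-13),(.5714,-.2173,.09,-13))
E
```

```text
t 16.82 tcp [ 0.4522 -0.2783  0.193 ] psi -13.04 tilt [-0.006  0.001 -1.   ] q6 -0.48 w 0.0332 F [-0.4 -0.3  0.2]
travel [0.2879, 0.3425, 0.1913] yaw -0.0002 rows 2.3
travel [0.2879, 0.3434, 0.3413] yaw -0.0002 rows 2.7
```

View pics/w12.png

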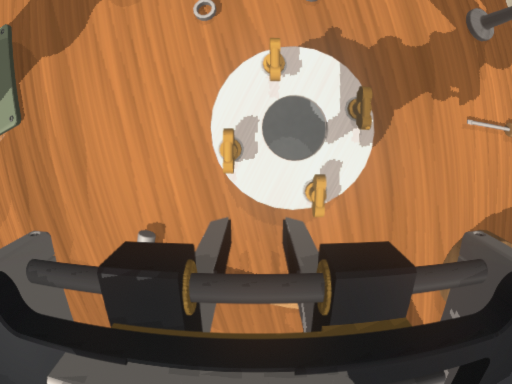

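apply_moves(commands=[{"jaw": -0.3, "travel": [0.288, 0.3425, 0.19], "yaw": 0}, {"jaw": -0.3, "travel": [0.288, 0.3425, 0.19], "yaw": 0}, {"jaw": -0.3, "travel": [0.288, 0.3425, 0.19], "yaw": 0}, {"jaw": -0.3, "travel": [0.288, 0.3425, 0.19], "yaw": 0}, {"jaw": -0.3, "travel": [0.288, 0.3425, 0.35], "yaw": 0}, {"jaw": -0.3, "travel": [0.288, 0.3425, 0.35], "yaw": 0}, {"jaw": -0.3, "travel": [0.288, 0.3425, 0.35], "yaw": 0}, {"jaw": -1, "travel": [0.288, 0.3425, 0.35], "yaw": 0}, {"jaw": -1, "travel": [0.288, 0.3425, 0.35], "yaw": 0}, {"jaw": -1, "travel": [0.288, 0.3425, 0.35], "yaw": 0}, {"jaw": -1, "travel": [0.288, 0.3425, 0.35], "yaw": 0}], newtons=30)

```text
time: 18.2
tcp_pos: [0.5714, -0.2176, 0.0886]
orientation: [0.783, 0.622, -0.002, -0.002]
contact_force: [-2.4, 0.1, 6.2]
width: 0.0086
```

```bash
python3 - <<'E'
from h import *
go((.5714,-.2173,.0875,-75.5),(.5714,-.2173,.0855,-79))
print(sensors.get_obs()['torque'])
E
```

```text
t 18.2 tcp [ 0.5714 -0.2176  0.0886] psi -13.05 tilt [-0.005  0.001 -1.   ] q6 -0.28 w 0.0086 F [-2.4  0.1  6.2]
travel [0.0009, -0.0001, 0.0037] yaw 0.347 rows 5.8
travel [0.0009, -0.0001, 0.0103] yaw 0.3664 rows 6.2
[-0.00992528  0.38611056 -0.10422277]
```

apply_moves(commands=[{"jaw": -1, "travel": [0, 0, 0.001], "yaw": 0.055}, {"jaw": -1, "travel": [0, 0, 0.002], "yaw": 0.11}, {"jaw": -1, "travel": [0, 0, 0.003], "yaw": 0.165}, {"jaw": -1, "travel": [0, 0, 0.005], "yaw": 0.22}, {"jaw": -1, "travel": [0, 0, 0.007], "yaw": 0.27}, {"jaw": -1, "travel": [0, 0, 0.008], "yaw": 0.31}, {"jaw": -1, "travel": [0, 0, 0.009], "yaw": 0.335}, {"jaw": -1, "travel": [0, 0, 0.009], "yaw": 0.335}])

```text
time: 19.2
tcp_pos: [0.5707, -0.2169, 0.0858]
orientation: [0.989, 0.145, -0.003, -0.001]
contact_force: [-2.6, 1.1, 2.5]
width: 0.0087
```

```bash
python3 - <<'E'
from h import *
go((.5714,-.2173,.0855,-75.5),(.5714,-.2173,.0855,-79))
print(sensors.get_obs()['torque'])
E
```

```text
t 19.2 tcp [ 0.5707 -0.2169  0.0858] psi -73.28 tilt [-0.007  0.002 -1.   ] q6 0.78 w 0.0087 F [-2.6  1.1  2.5]
travel [0.0018, 0.0018, 0.0009] yaw 0.0123 rows 0.2
travel [0.0018, 0.0018, 0.0009] yaw 0.0318 rows 0.5
[ 0.32411023  0.52703903 -0.06548576]
```

apply_moves(commands=[{"jaw": -1, "travel": [0, 0, 0.001], "yaw": 0.012}, {"jaw": -1, "travel": [0, 0, 0.001], "yaw": 0.022}, {"jaw": -1, "travel": [0, 0, 0.001], "yaw": 0.03}, {"jaw": -1, "travel": [0, 0, 0.001], "yaw": 0.03}])

```text
time: 19.7
tcp_pos: [0.5707, -0.2169, 0.0856]
orientation: [0.995, 0.099, -0.003, -0.001]
contact_force: [-2.2, 0.5, 4.3]
width: 0.0087
```

```bash
python3 - <<'E'
from h import *
go((.436,-.2303,.135,-13),)
print(sensors.get_obs()['torque'],sensors.get_obs()['tau'][5])
snap('wrist','w13')
cropf('w13','w13c',190,150,330,290,5)
E
```

```text
t 19.7 tcp [ 0.5707 -0.2169  0.0856] psi -78.65 tilt [-0.007  0.002 -1.   ] q6 0.87 w 0.0087 F [-2.2  0.5  4.3]
travel [-0.4501, -0.045, -0.1615] yaw -0.3647 rows 6.1
[0.28761972 0.51600384 0.41532992] 0.47863220795989037
```

View pics/w13c.png

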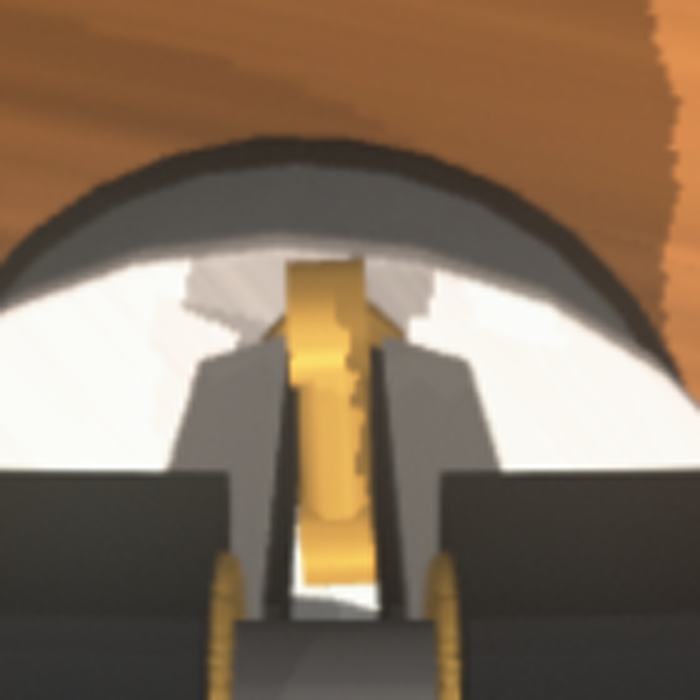

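apply_moves(commands=[{"jaw": -0.3, "travel": [0, 0, 0.0], "yaw": 0}, {"jaw": -0.3, "travel": [0, 0, 0.0], "yaw": 0}, {"jaw": -0.3, "travel": [0, 0, -0.15], "yaw": 0}, {"jaw": -0.3, "travel": [0, 0, -0.155], "yaw": -0.05}, {"jaw": -0.3, "travel": [-0.45, -0.045, -0.16], "yaw": -0.365}, {"jaw": -0.3, "travel": [-0.45, -0.045, -0.16], "yaw": -0.365}, {"jaw": -0.3, "travel": [-0.45, -0.045, -0.16], "yaw": -0.365}, {"jaw": -0.3, "travel": [-0.45, -0.045, -0.16], "yaw": -0.365}, {"jaw": -0.3, "travel": [-0.45, -0.045, -0.16], "yaw": -0.365}, {"jaw": -0.3, "travel": [-0.45, -0.045, -0.16], "yaw": -0.365}, {"jaw": -0.3, "travel": [-0.45, -0.045, -0.16], "yaw": -0.365}, {"jaw": -0.3, "travel": [-0.45, -0.045, -0.16], "yaw": -0.365}])

```text
time: 21.25
tcp_pos: [0.4361, -0.2304, 0.1344]
orientation: [0.783, 0.622, -0.002, -0.003]
contact_force: [0.8, 0.2, -0.6]
width: 0.0331
```

```bash
python3 - <<'E'
from h import *
go((.436,-.2303,.0875,-13))
snap('wrist','w14')
E
```

```text
t 21.25 tcp [ 0.4361 -0.2304  0.1344] psi -13.01 tilt [-0.007  0.002 -1.   ] q6 -0.43 w 0.0331 F [ 0.8  0.2 -0.6]
travel [0.0001, 0.0007, 0.1564] yaw -0.0 rows 0.8
```

View pics/w14.png

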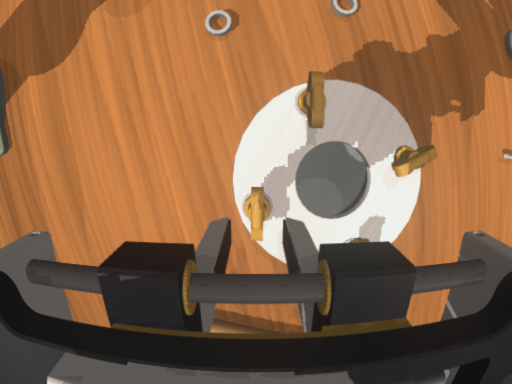

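apply_moves(commands=[{"jaw": -0.3, "travel": [0, 0, 0.154], "yaw": 0}, {"jaw": -0.3, "travel": [0, 0, 0.154], "yaw": 0}, {"jaw": -1, "travel": [0, 0, 0.154], "yaw": 0}, {"jaw": -1, "travel": [0, 0, 0.154], "yaw": 0}, {"jaw": -1, "travel": [0, 0, 0.154], "yaw": 0}, {"jaw": -1, "travel": [0, 0, 0.155], "yaw": 0.055}, {"jaw": -1, "travel": [0, 0, 0.157], "yaw": 0.11}, {"jaw": -1, "travel": [0, 0, 0.158], "yaw": 0.165}, {"jaw": -1, "travel": [0, 0, 0.16], "yaw": 0.22}, {"jaw": -1, "travel": [0, 0, 0.162], "yaw": 0.275}, {"jaw": -1, "travel": [0, 0, 0.163], "yaw": 0.325}, {"jaw": -1, "travel": [0, 0, 0.163], "yaw": 0.335}])

```text
time: 22.8
tcp_pos: [0.4352, -0.2301, 0.0869]
orientation: [0.989, 0.145, -0.004, -0.001]
contact_force: [-3.0, 1.5, 6.3]
width: 0.0087
```

```bash
python3 - <<'E'
from h import *
go((.436,-.2303,.0855,-79))
print(sensors.get_obs()['torque'],sensors.get_obs()['tau'][5])
E
```

```text
t 22.8 tcp [ 0.4352 -0.2301  0.0869] psi -73.38 tilt [-0.008  0.002 -1.   ] q6 0.62 w 0.0087 F [-3.   1.5  6.3]
travel [0.0025, 0.0013, 0.0046] yaw 0.0312 rows 0.5
[0.39050933 0.71728349 0.06202239] 0.029058907530270517
```

apply_moves(commands=[{"jaw": -1, "travel": [0, 0, 0.002], "yaw": 0.012}, {"jaw": -1, "travel": [0, 0, 0.002], "yaw": 0.022}, {"jaw": -1, "travel": [0, 0, 0.002], "yaw": 0.032}, {"jaw": -1, "travel": [0, 0, 0.002], "yaw": 0.032}])

```text
time: 23.3
tcp_pos: [0.4351, -0.2301, 0.0868]
orientation: [0.995, 0.095, -0.004, -0.001]
contact_force: [-1.5, 2.4, 5.2]
width: 0.0087
```

```bash
python3 - <<'E'
from h import *
print(sensors.get_obs()['torque'],sensors.get_obs()['tau'][5])
go((.4972,-.1561,.135,-13),)
E
```

```text
[0.36315245 0.49406893 0.43519017] 0.516735389828682
t 23.3 tcp [ 0.4351 -0.2301  0.0868] psi -79.09 tilt [-0.009  0.002 -1.   ] q6 0.72 w 0.0087 F [-1.5  2.4  5.2]
travel [0.2486, -0.2035, -0.1621] yaw -0.3672 rows 6.2
```

Stop reached on C. Next B.

apply_moves(commands=[{"jaw": -0.3, "travel": [0, 0, 0.0], "yaw": 0}, {"jaw": -0.3, "travel": [0, 0, 0.0], "yaw": 0}, {"jaw": -0.3, "travel": [0, 0, -0.15], "yaw": 0}, {"jaw": -0.3, "travel": [0, 0, -0.155], "yaw": -0.05}, {"jaw": -0.3, "travel": [0.2486, -0.2035, -0.16], "yaw": -0.367}, {"jaw": -0.3, "travel": [0.2486, -0.2035, -0.16], "yaw": -0.367}, {"jaw": -0.3, "travel": [0.2486, -0.2035, -0.16], "yaw": -0.367}, {"jaw": -0.3, "travel": [0.2486, -0.2035, -0.16], "yaw": -0.367}, {"jaw": -0.3, "travel": [0.2486, -0.2035, -0.16], "yaw": -0.367}, {"jaw": -0.3, "travel": [0.2486, -0.2035, -0.16], "yaw": -0.367}, {"jaw": -0.3, "travel": [0.2486, -0.2035, -0.16], "yaw": -0.367}, {"jaw": -0.3, "travel": [0.2486, -0.2035, -0.16], "yaw": -0.367}])

```text
time: 24.8
tcp_pos: [0.4973, -0.1562, 0.1342]
orientation: [0.783, 0.622, -0.003, -0.003]
contact_force: [0.1, 0.0, 0.2]
width: 0.0332
```

```bash
python3 - <<'E'
from h import *
go((.4972,-.1561,.0875,-13))
snap('wrist','w15')
E
```

```text
t 24.8 tcp [ 0.4973 -0.1562  0.1342] psi -13.1 tilt [-0.008  0.002 -1.   ] q6 -0.24 w 0.0332 F [0.1 0.  0.2]
travel [0.0002, 0.0009, 0.1558] yaw -0.0005 rows 0.7
```

View pics/w15.png

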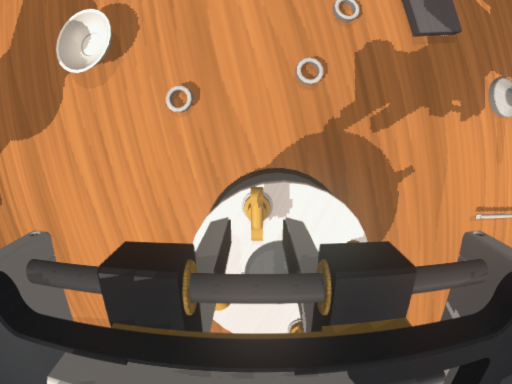

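apply_moves(commands=[{"jaw": -0.3, "travel": [0, 0, 0.155], "yaw": 0}, {"jaw": -0.3, "travel": [0, 0, 0.155], "yaw": 0}, {"jaw": -1, "travel": [0, 0, 0.155], "yaw": 0}, {"jaw": -1, "travel": [0, 0, 0.155], "yaw": 0}, {"jaw": -1, "travel": [0, 0, 0.155], "yaw": 0}, {"jaw": -1, "travel": [0, 0, 0.157], "yaw": 0.055}, {"jaw": -1, "travel": [0, 0, 0.159], "yaw": 0.11}, {"jaw": -1, "travel": [0, 0, 0.16], "yaw": 0.165}, {"jaw": -1, "travel": [0, 0, 0.162], "yaw": 0.22}, {"jaw": -1, "travel": [0, 0, 0.164], "yaw": 0.275}, {"jaw": -1, "travel": [0, 0, 0.166], "yaw": 0.325}, {"jaw": -1, "travel": [0, 0, 0.167], "yaw": 0.335}])

```text
time: 26.35
tcp_pos: [0.4965, -0.1558, 0.0863]
orientation: [0.99, 0.144, -0.004, -0.002]
contact_force: [-5.6, 2.6, 10.4]
width: 0.0087
```

apply_moves(commands=[{"jaw": -1, "travel": [0, 0, 0.002], "yaw": 0.012}, {"jaw": -1, "travel": [0, 0, 0.002], "yaw": 0.022}, {"jaw": -1, "travel": [0, 0, 0.002], "yaw": 0.032}, {"jaw": -1, "travel": [0, 0, 0.002], "yaw": 0.032}])

```text
time: 26.85
tcp_pos: [0.4964, -0.1558, 0.0863]
orientation: [0.996, 0.094, -0.005, -0.001]
contact_force: [-4.0, 1.1, 5.8]
width: 0.0089
```

```bash
python3 - <<'E'
from h import *
print(sensors.get_obs()['torque'],sensors.get_obs()['tau'][5])
go((.5102,-.2915,.135,-13),)
E
```

```text
[0.36035351 0.62013735 0.43423806] 0.49260472878813744
t 26.85 tcp [ 0.4964 -0.1558  0.0863] psi -79.2 tilt [-0.01   0.002 -1.   ] q6 0.91 w 0.0089 F [-4.   1.1  5.8]
travel [-0.0411, 0.4523, -0.1637] yaw -0.3678 rows 6.2
```

apply_moves(commands=[{"jaw": -0.3, "travel": [0, 0, 0.0], "yaw": 0}, {"jaw": -0.3, "travel": [0, 0, 0.0], "yaw": 0}, {"jaw": -0.3, "travel": [0, 0, -0.15], "yaw": 0}, {"jaw": -0.3, "travel": [0, 0, -0.155], "yaw": -0.05}, {"jaw": -0.3, "travel": [-0.041, 0.452, -0.162], "yaw": -0.367}, {"jaw": -0.3, "travel": [-0.041, 0.452, -0.162], "yaw": -0.367}, {"jaw": -0.3, "travel": [-0.041, 0.452, -0.162], "yaw": -0.367}, {"jaw": -0.3, "travel": [-0.041, 0.452, -0.162], "yaw": -0.367}, {"jaw": -0.3, "travel": [-0.041, 0.452, -0.162], "yaw": -0.367}, {"jaw": -0.3, "travel": [-0.041, 0.452, -0.162], "yaw": -0.367}, {"jaw": -0.3, "travel": [-0.041, 0.452, -0.162], "yaw": -0.367}, {"jaw": -0.3, "travel": [-0.041, 0.452, -0.162], "yaw": -0.367}])

```text
time: 28.35
tcp_pos: [0.5103, -0.2914, 0.1343]
orientation: [0.784, 0.621, -0.003, -0.004]
contact_force: [-0.8, 1.0, 0.1]
width: 0.0331
```

```bash
python3 - <<'E'
from h import *
go((.5102,-.2915,.087,-13))
snap('wrist','w16')
E
```

```text
t 28.35 tcp [ 0.5103 -0.2914  0.1343] psi -13.2 tilt [-0.01   0.002 -1.   ] q6 -0.43 w 0.0331 F [-0.8  1.   0.1]
travel [-0.0003, 0.0013, 0.1578] yaw -0.0011 rows 0.8
```

View pics/w16.png

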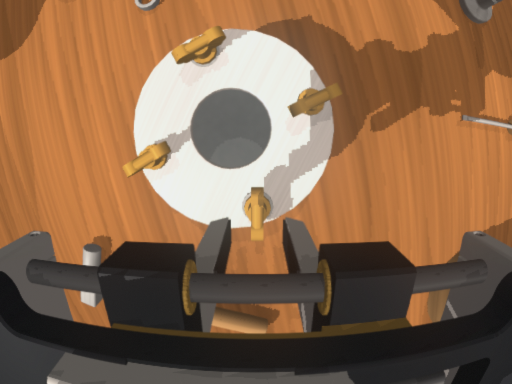

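apply_moves(commands=[{"jaw": -0.3, "travel": [0, 0, 0.155], "yaw": 0}, {"jaw": -0.3, "travel": [0, 0, 0.155], "yaw": 0}, {"jaw": -1, "travel": [0, 0, 0.155], "yaw": 0}, {"jaw": -1, "travel": [0, 0, 0.155], "yaw": 0}, {"jaw": -1, "travel": [0, 0, 0.155], "yaw": 0}, {"jaw": -1, "travel": [0, 0, 0.157], "yaw": 0.055}, {"jaw": -1, "travel": [0, 0, 0.159], "yaw": 0.11}, {"jaw": -1, "travel": [0, 0, 0.16], "yaw": 0.165}, {"jaw": -1, "travel": [0, 0, 0.162], "yaw": 0.22}, {"jaw": -1, "travel": [0, 0, 0.165], "yaw": 0.275}, {"jaw": -1, "travel": [0, 0, 0.168], "yaw": 0.325}, {"jaw": -1, "travel": [0, 0, 0.17], "yaw": 0.335}])

```text
time: 29.9
tcp_pos: [0.5095, -0.2913, 0.0866]
orientation: [0.99, 0.143, -0.005, -0.002]
contact_force: [-6.0, 3.4, 14.6]
width: 0.0086
```

apply_moves(commands=[{"jaw": -1, "travel": [0, 0, 0.003], "yaw": 0.012}, {"jaw": -1, "travel": [0, 0, 0.003], "yaw": 0.022}, {"jaw": -1, "travel": [0, 0, 0.003], "yaw": 0.032}, {"jaw": -1, "travel": [0, 0, 0.003], "yaw": 0.032}])

```text
time: 30.4
tcp_pos: [0.5093, -0.2912, 0.0866]
orientation: [0.996, 0.093, -0.005, -0.001]
contact_force: [-3.6, 2.6, 6.3]
width: 0.0087
```

```bash
python3 - <<'E'
from h import *
print(sensors.get_obs()['torque'],sensors.get_obs()['tau'][5])
go((.46,-.3,.25,-13),)
E
```

```text
[0.47395727 0.6535162  0.47949574] 0.4922449216246605
t 30.4 tcp [ 0.5093 -0.2912  0.0866] psi -79.31 tilt [-0.011  0.002 -1.   ] q6 0.72 w 0.0087 F [-3.6  2.6  6.3]
travel [-0.1727, -0.0037, -0.5429] yaw -0.3684 rows 6.2
```

apply_moves(commands=[{"jaw": -0.3, "travel": [0, 0, 0.0], "yaw": 0}, {"jaw": -0.3, "travel": [0, 0, 0.0], "yaw": 0}, {"jaw": -0.3, "travel": [0, 0, -0.15], "yaw": 0}, {"jaw": -0.3, "travel": [-0.3, -0.3, -0.4], "yaw": 0}, {"jaw": -0.3, "travel": [-0.3, -0.3, -0.4], "yaw": 0}, {"jaw": -0.3, "travel": [-0.3, -0.3, -0.4], "yaw": 0}, {"jaw": -0.3, "travel": [-0.3, -0.3, -0.4], "yaw": 0}, {"jaw": -0.3, "travel": [-0.3, -0.3, -0.4], "yaw": 0}])

```text
time: 31.4
tcp_pos: [0.406, -0.2201, 0.2074]
orientation: [0.996, 0.093, -0.005, -0.001]
contact_force: [-0.6, 1.2, 0.5]
width: 0.0329
```

```bash
python3 - <<'E'
from h import *
snap('wrist','w17')
go((.42,0,.25,-79),)
E
```

```text
t 31.45 tcp [ 0.4058 -0.22    0.207 ] psi -79.33 tilt [-0.012  0.002 -1.   ] q6 0.71 w 0.0328 F [-0.   0.2 -0.8]
travel [0.1806, -0.7125, -0.1421] yaw -0.0018 rows 3.6
```

View pics/w17.png

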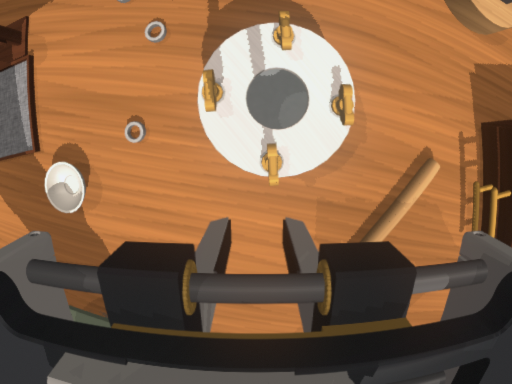

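```bash
cat > r2.py <<'E'
from fitn import *
d=np.radians
fit(['w17'],d(5.5),d([14,14,14,14]),.087)
E
python3 r2.py; python3 - <<'E'
from h import *
go((.42,.02,.26,-79),(.42,.2,.26,-79),)
E
```

```text
1.0856726520128401 phi 5.53 zc 0.0864 th [13.3 15.9 14.9 16.9]
1-IoU [0.24 0.26 0.18 0.41]
0 [ 0.5714 -0.2172  0.1054]
1 [ 0.4971 -0.1561  0.1054]
2 [ 0.436  -0.2304  0.1054]
3 [ 0.5103 -0.2915  0.1054]
t 31.45 tcp [ 0.4058 -0.22    0.207 ] psi -79.33 tilt [-0.012  0.002 -1.   ] q6 0.71 w 0.0328 F [-0.   0.2 -0.8]
travel [0.1926, -0.7782, -0.1753] yaw -0.0018 rows 3.9
travel [0.3037, -1.3678, -0.1738] yaw -0.0018 rows 6.8
```

apply_moves(commands=[{"jaw": -0.3, "travel": [0.2, -0.78, -0.175], "yaw": 0}, {"jaw": -0.3, "travel": [0.2, -0.78, -0.175], "yaw": 0}, {"jaw": -0.3, "travel": [0.2, -0.78, -0.175], "yaw": 0}, {"jaw": -0.3, "travel": [0.2, -0.78, -0.175], "yaw": 0}, {"jaw": -0.3, "travel": [0.2, -0.78, -0.175], "yaw": 0}, {"jaw": -0.3, "travel": [0.2, -0.78, -0.175], "yaw": 0}])

```text
time: 32.2
tcp_pos: [0.4222, 0.0206, 0.2589]
orientation: [0.996, 0.093, -0.007, -0.002]
contact_force: [0.5, -0.3, -0.6]
width: 0.0331
```

```bash
python3 - <<'E'
from h import *
snap('wrist','w18')
go((.40,.17,.26,-75),)
E
```

```text
t 32.25 tcp [0.4221 0.02   0.2588] psi -79.39 tilt [-0.014  0.002 -1.   ] q6 1.23 w 0.0331 F [ 0.1 -0.9  0. ]
travel [0.0198, -0.505, -0.0019] yaw -0.0244 rows 2.4
```

View pics/w18.png

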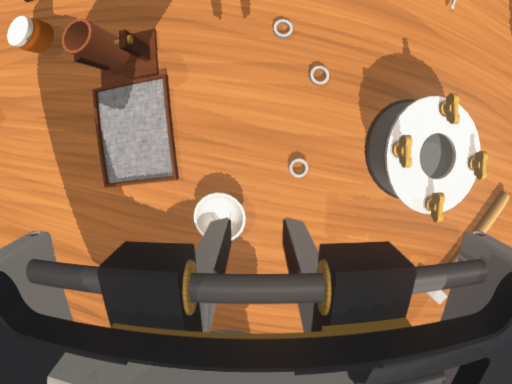

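apply_moves(commands=[{"jaw": -0.3, "travel": [0.02, -0.505, 0], "yaw": 0}, {"jaw": -0.3, "travel": [0.02, -0.505, 0], "yaw": 0}, {"jaw": -0.3, "travel": [0.02, -0.505, 0], "yaw": 0}, {"jaw": -0.3, "travel": [0.02, -0.505, 0], "yaw": 0}])

```text
time: 32.75
tcp_pos: [0.4001, 0.1696, 0.2586]
orientation: [0.996, 0.092, -0.008, -0.001]
contact_force: [0.4, -0.3, -0.1]
width: 0.0333
```

```bash
python3 - <<'E'
from h import *
snap('wrist','w19')
snap('top','t19')
cropf('w19','w19c',120,20,400,240,2.85)
go((.40,.17,.26,-75),)
E
```

```text
t 32.85 tcp [0.4005 0.1684 0.2588] psi -79.52 tilt [-0.015  0.001 -1.   ] q6 1.58 w 0.0327 F [ 0.2 -0.1  0.2]
travel [-0.0007, -0.0056, -0.004] yaw -0.0251 rows 0.4
```

View pics/w19.png

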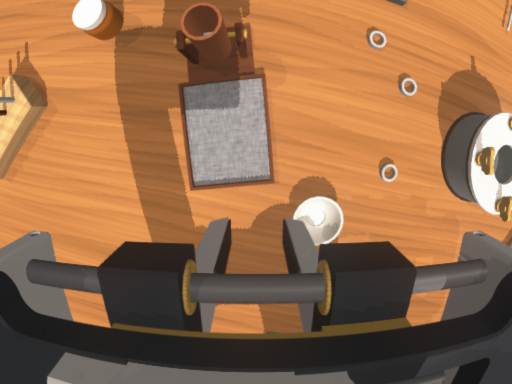

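```bash
python3 - <<'E'
from h import *
cropf('w18','w18d',50,10,190,200,4)
cropf('w19','w19d',160,0,290,195,4)
E
```

```text
(no output)
```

View pics/w18d.png

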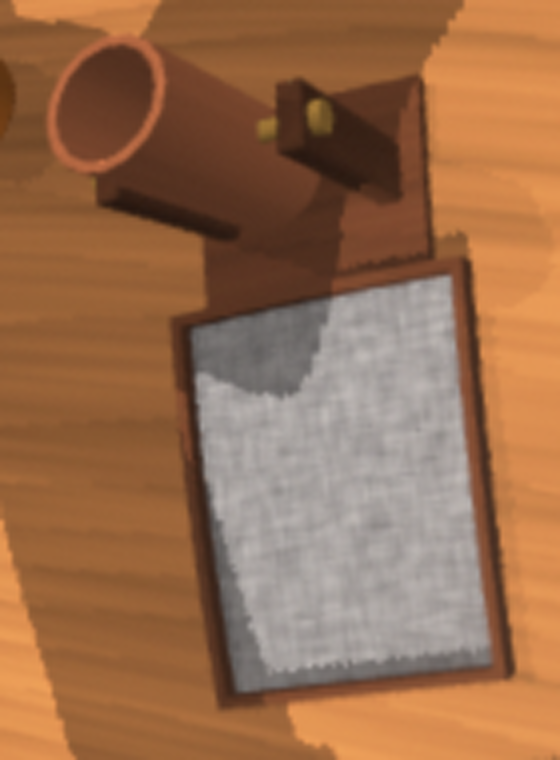

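View pics/w19d.png

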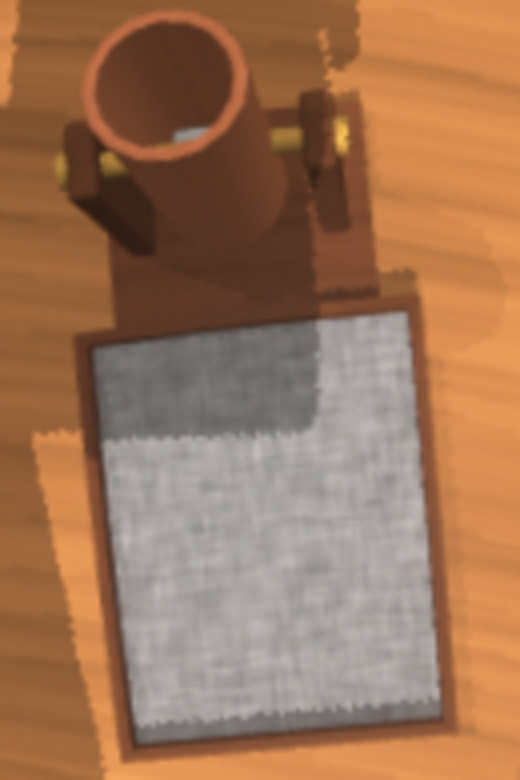

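```bash
python3 - <<'E'
from h import *
a=meta('w18');b=meta('w19')
A=np.array([(190,328),(450,276),(493,662),(235,693),(106,104)])/4+[50,10]
B=np.array([(95,348),(408,312),(440,717),(135,745),(167,85)])/4+[160,0]
P=[]
for u,v in zip(A,B):
    p,e=tri([(a,*u),(b,*v)]);P.append(p);print(p.round(4),np.round(e[0],4))
for m,X in((a,A),(b,B)):
    c=np.array([atz(m,*x,.006) for x in X[:4]]); print('floor',c.round(4).tolist(),'ctr',c.mean(0).round(4)); 
    far=(c[0]+c[1])/2;near=(c[2]+c[3])/2;d=far-near;print('len',np.linalg.norm(d).round(4),'wid',np.linalg.norm(c[0]-c[1]).round(4),np.linalg.norm(c[2]-c[3]).round(4),'hdg',np.degrees(np.arctan2(d[1],d[0])).round(2))
    print('mouth@.157',atz(m,*X[4],.157).round(4))
E
```

```text
[0.5028 0.3006 0.0074] 0.0001
[0.5337 0.1869 0.0118] 0.0005
[0.3874 0.1466 0.008 ] 0.0004
[0.3535 0.2613 0.0034] 0.0001
[0.5625 0.2565 0.1553] 0.0002
floor [[0.5028, 0.3015, 0.006], [0.5338, 0.1888, 0.006], [0.3873, 0.1471, 0.006], [0.3544, 0.2599, 0.006]] ctr [0.4446 0.2243 0.006 ]
len 0.1532 wid 0.1168 0.1175 hdg 15.77
mouth@.157 [0.5618 0.2551 0.157 ]
floor [[0.503, 0.301, 0.006], [0.5351, 0.1871, 0.006], [0.3866, 0.1463, 0.006], [0.354, 0.2608, 0.006]] ctr [0.4447 0.2238 0.006 ]
len 0.1542 wid 0.1184 0.119 hdg 15.22
mouth@.157 [0.5622 0.2561 0.157 ]
```

```bash
cat > tubeplan.py <<'E'
from h import *
piv=np.array([.5622,.2566]);h=np.radians(15.5);e=np.array([np.cos(h),np.sin(h)])
TIP=-.0125
def wp(xc,zt,psi=-74.5):
    w=piv+xc*e;return (w[0],w[1],zt+TIP,psi)
def path(ts,sf=.056,sb=.040):
    out=[]
    for t in ts:
        s=sf if t<np.pi/2 else sb
        x=-s*np.sin(t)+.022*np.cos(t);z=.092+s*np.cos(t)+.022*np.sin(t)
        out.append(wp(x+(.008 if t<np.pi/2 else -.008),z)); 
    return out
E
python3 - <<'E'
from tubeplan import *
go(wp(.045,.20))
E
```

```text
t 32.85 tcp [0.4005 0.1684 0.2588] psi -79.52 tilt [-0.015  0.001 -1.   ] q6 1.58 w 0.0327 F [ 0.2 -0.1  0.2]
travel [0.7363, -0.2033, 0.2278] yaw -0.0279 rows 3.8
```

apply_moves(commands=[{"jaw": -1, "travel": [0.736, -0.203, 0], "yaw": -0.028}, {"jaw": -1, "travel": [0.736, -0.203, 0], "yaw": -0.028}, {"jaw": -1, "travel": [0.736, -0.203, 0], "yaw": -0.028}, {"jaw": -1, "travel": [0.736, -0.203, 0], "yaw": -0.028}, {"jaw": -1, "travel": [0.736, -0.203, 0], "yaw": -0.028}, {"jaw": -1, "travel": [0.736, -0.203, 0.22], "yaw": -0.028}, {"jaw": -1, "travel": [0.736, -0.203, 0.22], "yaw": -0.028}, {"jaw": -1, "travel": [0.736, -0.203, 0.22], "yaw": -0.028}])

```text
time: 33.85
tcp_pos: [0.6057, 0.2674, 0.191]
orientation: [0.991, 0.134, -0.007, -0.002]
contact_force: [0.3, -0.9, 1.1]
width: 0.0004
```

```bash
python3 - <<'E'
from tubeplan import *
go(wp(.045,.148))
snap('scene','s20')
cropf('s20','s20c',280,130,390,270,5)
E
```

```text
t 33.85 tcp [0.6057 0.2674 0.191 ] psi -74.56 tilt [-0.014  0.001 -1.   ] q6 1.58 w 0.0004 F [ 0.3 -0.9  1.1]
travel [0.0032, -0.0033, 0.185] yaw -0.0003 rows 0.9
```

View pics/s20c.png

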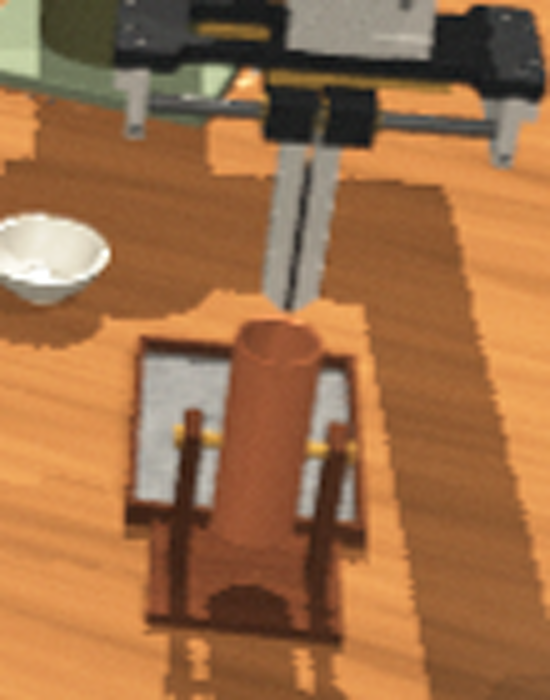

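```bash
python3 - <<'E'
from tubeplan import *
s=meta('s20');p=np.array(s['tcp'])
for dz in (0,.005,.01,.0125,.015,.02): print(dz,((np.array(proj(s,p+[0,0,dz]))-[280,130])*5).round(0),((np.array(proj(s,p+[.008,.002,dz]))-[280,130])*5).round(0))
E
```

```text
0 [282. 325.] [282. 335.]
0.005 [284. 316.] [284. 326.]
0.01 [285. 307.] [285. 317.]
0.0125 [286. 302.] [286. 312.]
0.015 [286. 298.] [286. 308.]
0.02 [288. 289.] [288. 299.]
```

```bash
python3 - <<'E'
from tubeplan import *
go(wp(.045,.148),*path([0,.2,.4,.6,.8,1.0,1.2,1.4,1.57,1.75,1.9,2.0,2.1]))
E
```

```text
t 33.9 tcp [0.6068 0.268  0.1927] psi -74.54 tilt [-0.011  0.002 -1.   ] q6 1.58 w 0.0007 F [-0.1  0.5 -0.3]
travel [-0.0015, -0.0022, 0.1907] yaw -0.0002 rows 0.9
travel [-0.0515, -0.0022, 0.1912] yaw -0.0002 rows 1.0
travel [-0.0901, -0.0022, 0.1807] yaw -0.0002 rows 1.0
travel [-0.1301, -0.0022, 0.1781] yaw -0.0002 rows 1.1
travel [-0.1698, -0.0021, 0.1836] yaw -0.0002 rows 1.2
travel [-0.2076, -0.002, 0.1968] yaw -0.0002 rows 1.4
travel [-0.242, -0.0019, 0.2172] yaw -0.0002 rows 1.6
travel [-0.2717, -0.0017, 0.2441] yaw -0.0002 rows 1.8
travel [-0.2954, -0.0016, 0.2763] yaw -0.0002 rows 1.9
travel [-0.3102, -0.0014, 0.307] yaw -0.0002 rows 2.1
travel [-0.321, -0.0013, 0.3322] yaw -0.0002 rows 2.2
travel [-0.3264, -0.0012, 0.3544] yaw -0.0002 rows 2.3
travel [-0.3281, -0.0011, 0.3695] yaw -0.0002 rows 2.4
travel [-0.3283, -0.001, 0.3847] yaw -0.0002 rows 2.4
```

apply_moves(commands=[{"jaw": -1, "travel": [0, 0, 0.2], "yaw": 0}, {"jaw": -1, "travel": [0, 0, 0.2], "yaw": 0}, {"jaw": -1, "travel": [-0.05, 0, 0.195], "yaw": 0}, {"jaw": -1, "travel": [-0.09, 0, 0.188], "yaw": 0}, {"jaw": -1, "travel": [-0.13, 0, 0.182], "yaw": 0}, {"jaw": -1, "travel": [-0.17, 0, 0.184], "yaw": 0}, {"jaw": -1, "travel": [-0.208, 0, 0.197], "yaw": 0}, {"jaw": -1, "travel": [-0.208, 0, 0.197], "yaw": 0}])

```text
time: 34.9
tcp_pos: [0.5445, 0.2511, 0.1337]
orientation: [0.991, 0.135, -0.006, -0.002]
contact_force: [0.3, 0.2, 1.5]
width: 0.0007
```

```bash
python3 - <<'E'
from tubeplan import *
go(*path([.8,1.0,1.2,1.4,1.57,1.75,1.9,2.0,2.1]))
snap('scene','s21')
cropf('s21','s21c',280,130,390,270,5)
E
```

```text
t 34.9 tcp [0.5445 0.2511 0.1337] psi -74.53 tilt [-0.013  0.002 -1.   ] q6 1.58 w 0.0007 F [0.3 0.2 1.5]
travel [0.0056, -0.0017, -0.0022] yaw -0.0002 rows 0.0
travel [-0.0288, -0.0016, 0.0183] yaw -0.0002 rows 0.2
travel [-0.0584, -0.0015, 0.0453] yaw -0.0002 rows 0.4
travel [-0.0821, -0.0013, 0.0776] yaw -0.0002 rows 0.5
travel [-0.0969, -0.0011, 0.1082] yaw -0.0002 rows 0.7
travel [-0.1076, -0.001, 0.1335] yaw -0.0002 rows 0.8
travel [-0.1129, -0.0009, 0.1556] yaw -0.0002 rows 0.9
travel [-0.1146, -0.0008, 0.1708] yaw -0.0002 rows 1.0
travel [-0.1148, -0.0007, 0.186] yaw -0.0002 rows 1.0
```

View pics/s21c.png

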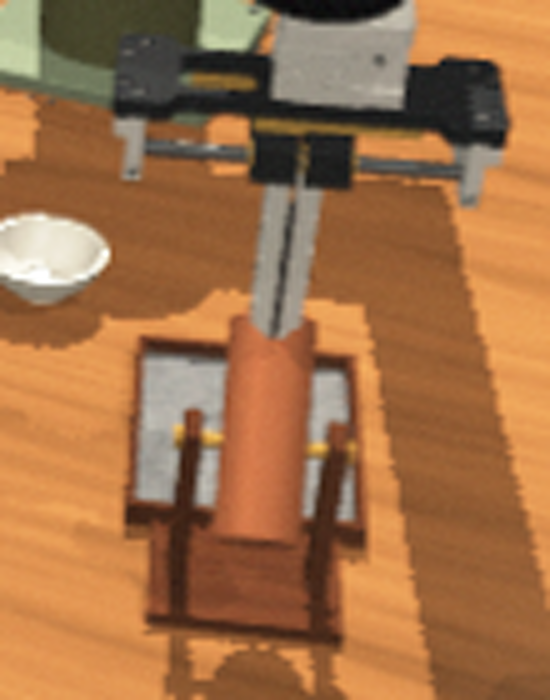

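apply_moves(commands=[{"jaw": -1, "travel": [-0.03, 0, 0.018], "yaw": 0}, {"jaw": -1, "travel": [-0.058, 0, 0.045], "yaw": 0}, {"jaw": -1, "travel": [-0.082, 0, 0.078], "yaw": 0}, {"jaw": -1, "travel": [-0.097, 0, 0.108], "yaw": 0}, {"jaw": -1, "travel": [-0.108, 0, 0.133], "yaw": 0}, {"jaw": -1, "travel": [-0.113, 0, 0.155], "yaw": 0}, {"jaw": -1, "travel": [-0.115, 0, 0.17], "yaw": 0}, {"jaw": -1, "travel": [-0.115, 0, 0.185], "yaw": 0}, {"jaw": -1, "travel": [-0.115, 0, 0.185], "yaw": 0}, {"jaw": -1, "travel": [-0.115, 0, 0.185], "yaw": 0}])

```text
time: 36.2
tcp_pos: [0.5115, 0.2424, 0.0787]
orientation: [0.991, 0.135, -0.006, -0.002]
contact_force: [-2.1, -0.5, 1.0]
width: 0.0006
```

```bash
python3 - <<'E'
from tubeplan import *
go(*path([2.0,2.1,2.15]))
snap('scene','s22');snap('wrist','w22')
cropf('s22','s22c',280,130,390,270,5)
E
```

```text
t 36.2 tcp [0.5115 0.2424 0.0787] psi -74.54 tilt [-0.012  0.002 -1.   ] q6 1.58 w 0.0006 F [-2.1 -0.5  1. ]
travel [-0.003, -0.0006, -0.014] yaw -0.0002 rows 0.1
travel [-0.0032, -0.0005, 0.0012] yaw -0.0002 rows 0.0
travel [-0.0027, -0.0005, 0.0088] yaw -0.0002 rows 0.0
```

View pics/s22c.png

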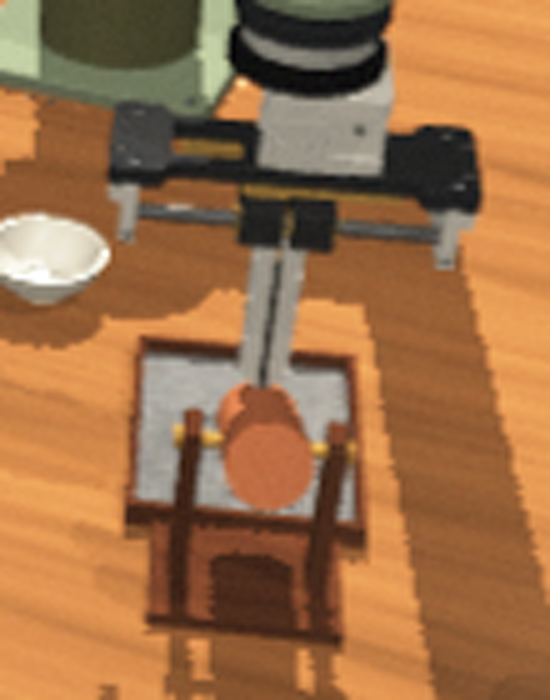

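View pics/w22.png

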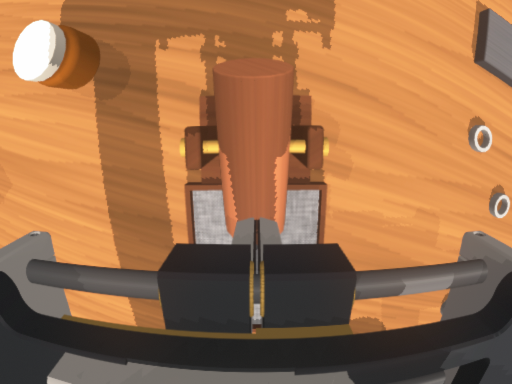

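apply_moves(commands=[{"jaw": -1, "travel": [-0.003, 0, 0.006], "yaw": 0}, {"jaw": -1, "travel": [-0.003, 0, 0.012], "yaw": 0}, {"jaw": -1, "travel": [-0.003, 0, 0.012], "yaw": 0}, {"jaw": -1, "travel": [-0.003, 0, 0.012], "yaw": 0}, {"jaw": -1, "travel": [-0.003, 0, 0.012], "yaw": 0}])

```text
time: 36.92
tcp_pos: [0.511, 0.2422, 0.0754]
orientation: [0.991, 0.135, -0.005, -0.002]
contact_force: [-1.0, -0.1, 2.4]
width: 0.0009
```

```bash
python3 - <<'E'
from tubeplan import *
go(*path([2.1]))
snap('top','t23');snap('wrist','w23');snap('scene','s23')
cropf('t23','t23c',170,150,270,270,6)
cropf('w23','w23c',180,170,340,330,4)
E
```

```text
t 36.92 tcp [0.511  0.2422 0.0754] psi -74.54 tilt [-0.011  0.002 -1.   ] q6 1.58 w 0.0009 F [-1.  -0.1  2.4]
travel [-0.0016, -0.0006, -0.0097] yaw -0.0002 rows 0.0
```

View pics/t23c.png

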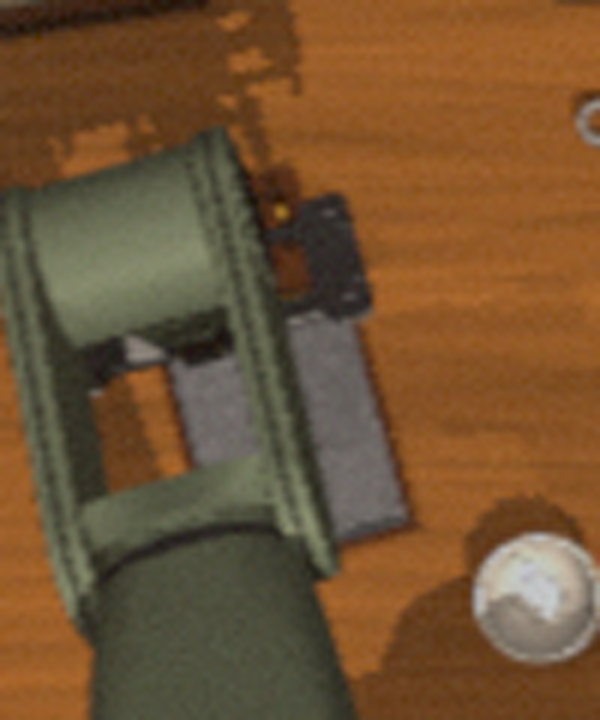

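View pics/w23c.png

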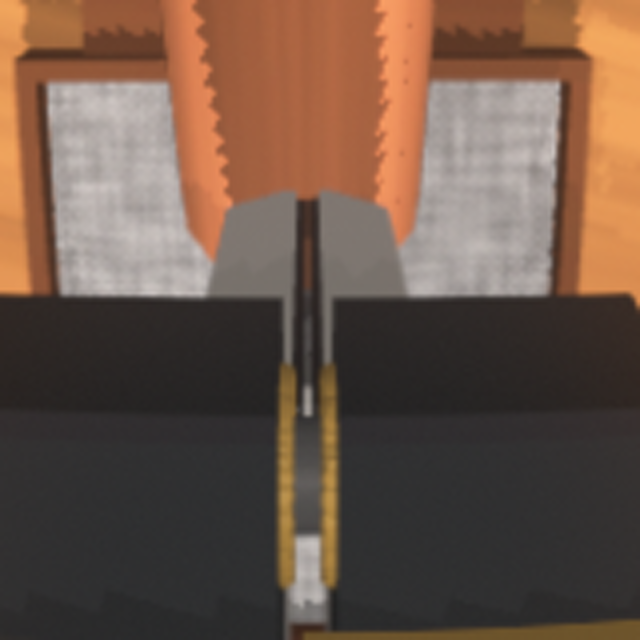

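apply_moves(commands=[{"jaw": -1, "travel": [0, 0, -0.1], "yaw": 0}, {"jaw": -1, "travel": [0, 0, -0.25], "yaw": 0}, {"jaw": -1, "travel": [0, 0, -0.4], "yaw": 0}, {"jaw": -1, "travel": [0, 0, -0.6], "yaw": 0}, {"jaw": -1, "travel": [-0.38, 0, -0.6], "yaw": 0}, {"jaw": -0.2, "travel": [-0.38, 0, -0.6], "yaw": 0}, {"jaw": -0.2, "travel": [-0.38, 0, -0.6], "yaw": 0}, {"jaw": -0.2, "travel": [-0.38, 0, -0.6], "yaw": 0}, {"jaw": -0.2, "travel": [-0.38, 0, -0.6], "yaw": 0}])

```text
time: 38.2
tcp_pos: [0.4043, 0.2116, 0.2566]
orientation: [0.991, 0.134, -0.005, -0.002]
contact_force: [-0.3, 0.5, 0.3]
width: 0.0362
```

```bash
python3 - <<'E'
from tubeplan import *
go(*path([2.1]))
snap('wrist','w24');snap('scene','s24')
cropf('s24','s24c',280,130,390,270,5)
E
```

```text
t 38.2 tcp [0.4043 0.2116 0.2566] psi -74.56 tilt [-0.01   0.002 -1.   ] q6 1.59 w 0.0362 F [-0.3  0.5  0.3]
travel [0.3739, -0.0011, 0.5909] yaw -0.0003 rows 3.4
```

View pics/w24.png

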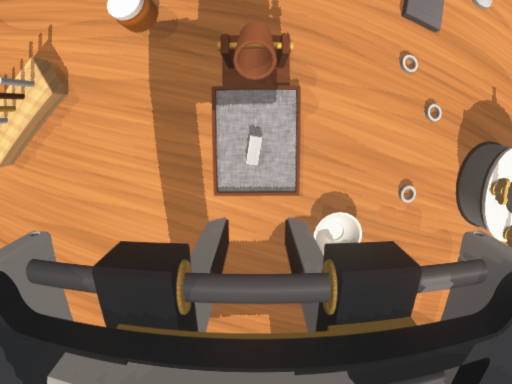

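View pics/s24c.png

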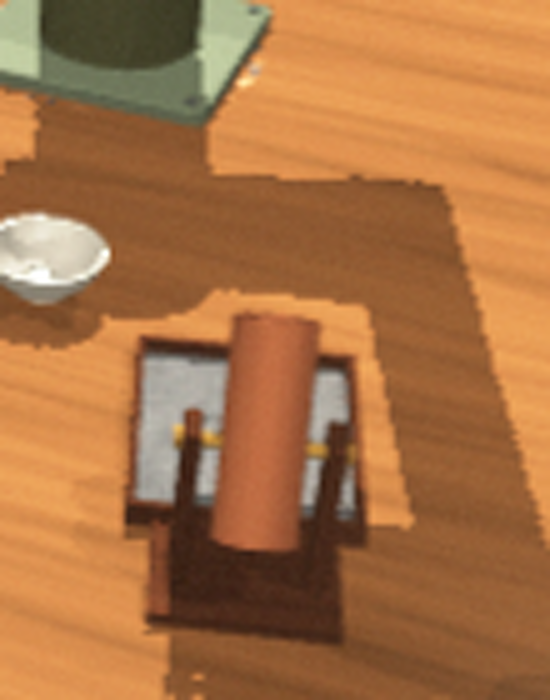

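```bash
python3 - <<'E'
from h import *
cropf('w24','w24c',205,80,305,200,6)
E
```

```text
(no output)
```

View pics/w24c.png

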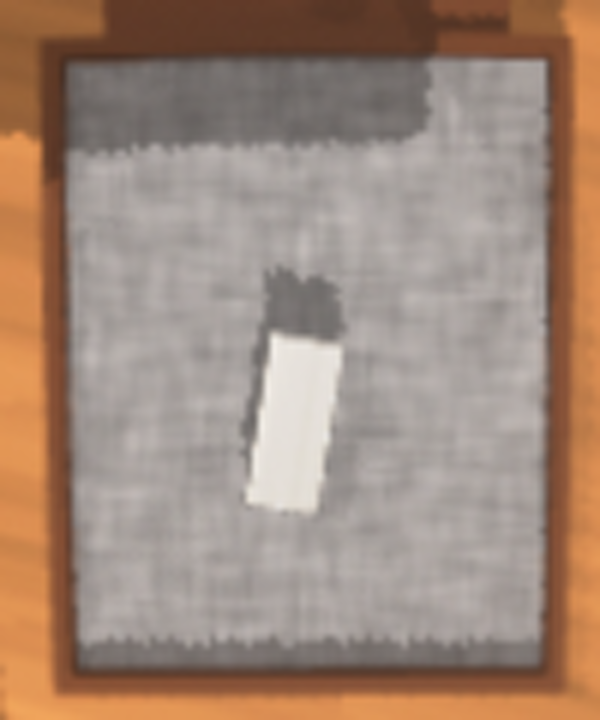

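```bash
python3 - <<'E'
from h import *
m=meta('w24')
X=np.array([(272,335),(342,342),(318,513),(247,503)])/6+[205,80]
c=np.array([atz(m,*x,.022) for x in X]);print(c.round(4),c.mean(0).round(4))
d=(c[0]+c[1])/2-(c[2]+c[3])/2;print(np.linalg.norm(d),np.linalg.norm(c[0]-c[1]),np.degrees(np.arctan2(d[1],d[0])))
th=np.degrees(np.arctan2(d[1],d[0]))
x,y,_=c.mean(0)
go((x,y,.1,th-90),(x,y,.05,th-90))
E
```

```text
[[0.4506 0.2342 0.022 ]
 [0.4534 0.2176 0.022 ]
 [0.412  0.212  0.022 ]
 [0.4097 0.2292 0.022 ]] [0.4314 0.2232 0.022 ]
0.04151400414468789 0.016812405140427464 7.284548575988401
t 38.3 tcp [0.4041 0.2116 0.2564] psi -74.55 tilt [-0.011  0.002 -1.   ] q6 1.59 w 0.0377 F [ 0.1  0.7 -0.5]
travel [0.1035, -0.0107, 0.5204] yaw 0.0453 rows 2.5
travel [0.1051, -0.0098, 0.687] yaw 0.0453 rows 3.3
```

apply_moves(commands=[{"jaw": -0.2, "travel": [0.104, -0.01, 0.5], "yaw": 0.045}, {"jaw": -0.2, "travel": [0.104, -0.01, 0.6], "yaw": 0.045}, {"jaw": -0.2, "travel": [0.105, -0.01, 0.66], "yaw": 0.045}, {"jaw": -0.2, "travel": [0.105, -0.01, 0.66], "yaw": 0.045}, {"jaw": -0.2, "travel": [0.105, -0.01, 0.66], "yaw": 0.045}], newtons=25)

```text
time: 38.92
tcp_pos: [0.4318, 0.2233, 0.0581]
orientation: [0.998, 0.064, -0.006, -0.001]
contact_force: [0.1, 0.3, 0.8]
width: 0.0376
```

```bash
python3 - <<'E'
from h import *
snap('wrist','w25');snap('scene','s25')
cropf('s25','s25c',280,130,390,270,5)
go((.4314,.2232,.0,-82.7))
E
```

```text
t 39.02 tcp [0.4339 0.224  0.0606] psi -82.65 tilt [-0.007  0.004 -1.   ] q6 1.73 w 0.0376 F [-0.1 -0.3  0.3]
travel [-0.0074, 0.0025, 0.202] yaw 0.0003 rows 1.0
```

View pics/w25.png

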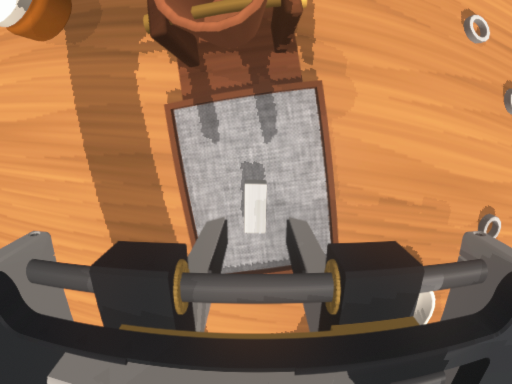

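View pics/s25c.png

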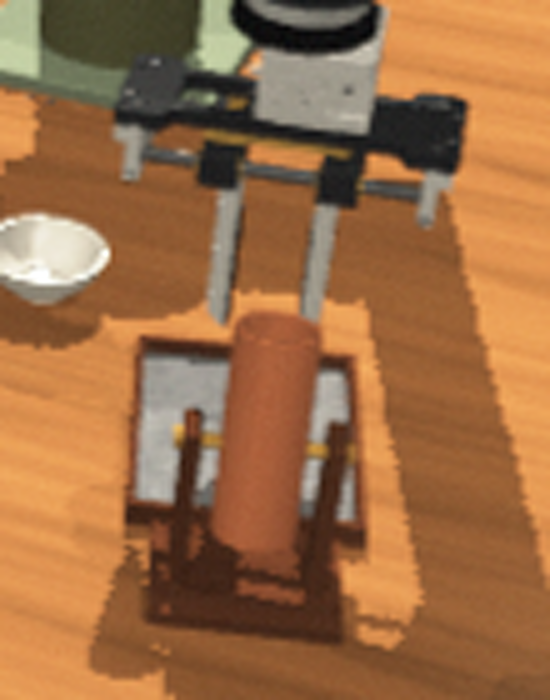

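```bash
python3 - <<'E'
from h import *
print(tri([(meta('w24'),254.1,150.5),(meta('w25'),256,208.3)]))
E
```

```text
(array([0.43129305, 0.2233104 , 0.01907093]), [np.float64(4.772116643662877e-05), np.float64(4.772116643661273e-05)])
```

apply_moves(commands=[{"jaw": -0.2, "travel": [-0.007, 0.0025, 0.1], "yaw": 0}, {"jaw": -0.2, "travel": [-0.007, 0.0025, 0.19], "yaw": 0}, {"jaw": -0.2, "travel": [-0.007, 0.0025, 0.21], "yaw": 0}, {"jaw": -0.2, "travel": [-0.007, 0.0025, 0.21], "yaw": 0}, {"jaw": -1, "travel": [-0.007, 0.0025, 0.21], "yaw": 0}, {"jaw": -1, "travel": [-0.007, 0.0025, 0.21], "yaw": 0}, {"jaw": -1, "travel": [-0.007, 0.0025, 0.21], "yaw": 0}, {"jaw": -1, "travel": [-0.007, 0.0025, 0.21], "yaw": 0}], newtons=30)

```text
time: 40.02
tcp_pos: [0.4324, 0.2236, -0.0014]
orientation: [0.998, 0.064, -0.002, -0.002]
contact_force: [-0.7, -0.4, 7.1]
width: 0.0177
```

```bash
python3 - <<'E'
from h import *
go((.4314,.2232,.14,-82.7))
snap('wrist','w26')
E
```

```text
t 40.02 tcp [ 0.4324  0.2236 -0.0014] psi -82.65 tilt [-0.005  0.004 -1.   ] q6 1.73 w 0.0177 F [-0.7 -0.4  7.1]
travel [-0.0057, -0.0013, -0.4712] yaw 0.0003 rows 2.3
```

View pics/w26.png

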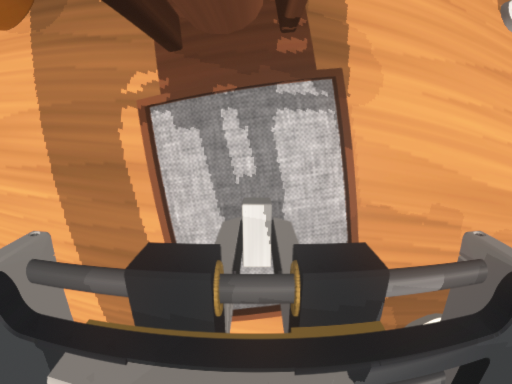

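apply_moves(commands=[{"jaw": -1, "travel": [0, 0, -0.15], "yaw": 0}, {"jaw": -1, "travel": [0, 0, -0.35], "yaw": 0}, {"jaw": -1, "travel": [0, 0, -0.55], "yaw": 0}, {"jaw": -1, "travel": [0, 0.2, -0.57], "yaw": 0}, {"jaw": -1, "travel": [0, 0.4, -0.57], "yaw": 0}, {"jaw": -1, "travel": [0, 0.6, -0.57], "yaw": 0}, {"jaw": -1, "travel": [0, 0.8, -0.57], "yaw": 0}, {"jaw": -1, "travel": [0.02, 0.95, -0.57], "yaw": 0}, {"jaw": -1, "travel": [0.02, 0.95, -0.57], "yaw": 0}])

```text
time: 41.2
tcp_pos: [0.4757, -0.0618, 0.1677]
orientation: [0.998, 0.062, -0.003, -0.002]
contact_force: [0.2, 0.8, -1.4]
width: 0.0176
```

```bash
python3 - <<'E'
from h import *
go((.5037,-.2238,.16,-82.7),(.5037,-.2238,.072,-82.7))
E
```

```text
t 41.2 tcp [ 0.4757 -0.0618  0.1677] psi -82.94 tilt [-0.006  0.004 -1.   ] q6 1.14 w 0.0176 F [ 0.2  0.8 -1.4]
travel [0.0263, 0.5474, 0.023] yaw -0.0013 rows 2.6
travel [0.0278, 0.5488, 0.3164] yaw -0.0013 rows 3.0
```

apply_moves(commands=[{"jaw": -1, "travel": [0.026, 0.2, 0.02], "yaw": 0}, {"jaw": -1, "travel": [0.026, 0.4, 0.02], "yaw": 0}, {"jaw": -1, "travel": [0.026, 0.547, 0.02], "yaw": 0}, {"jaw": -1, "travel": [0.026, 0.547, 0.02], "yaw": 0}, {"jaw": -1, "travel": [0.026, 0.547, 0.02], "yaw": 0}])

```text
time: 41.82
tcp_pos: [0.5031, -0.222, 0.1601]
orientation: [0.998, 0.062, -0.003, -0.003]
contact_force: [-0.2, 0.1, -1.2]
width: 0.0176
```

```bash
python3 - <<'E'
from h import *
go((.5037,-.2238,.16,-82.7),(.5037,-.2238,.072,-82.7))
snap('wrist','w27')
E
```

```text
t 41.83 tcp [ 0.5031 -0.222   0.1601] psi -82.9 tilt [-0.007  0.006 -1.   ] q6 0.87 w 0.0176 F [-0.2  0.1 -1.2]
travel [0.0013, 0.0061, 0.0004] yaw -0.0011 rows 0.0
travel [0.0032, 0.0081, 0.2938] yaw -0.0011 rows 1.4
```

View pics/w27.png

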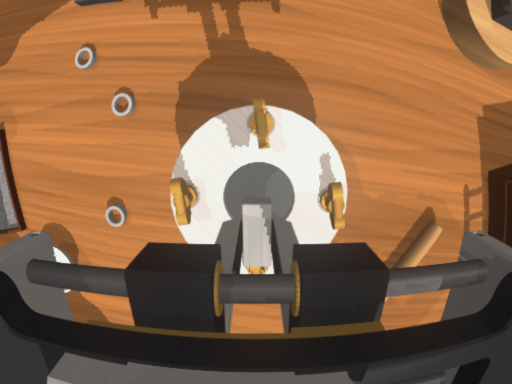

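apply_moves(commands=[{"jaw": -1, "travel": [0.003, 0.007, 0.1], "yaw": 0}, {"jaw": -1, "travel": [0.003, 0.008, 0.2], "yaw": 0}, {"jaw": -1, "travel": [0.003, 0.008, 0.28], "yaw": 0}, {"jaw": -1, "travel": [0.003, 0.008, 0.28], "yaw": 0}, {"jaw": -0.4, "travel": [0.003, 0.008, 0.28], "yaw": 0}, {"jaw": -0.4, "travel": [0.003, 0.008, 0.28], "yaw": 0}, {"jaw": -0.4, "travel": [0.003, 0.008, 0.28], "yaw": 0}, {"jaw": -0.4, "travel": [0.003, 0.008, 0.05], "yaw": 0}, {"jaw": -0.4, "travel": [0.003, 0.008, 0.0], "yaw": 0}, {"jaw": -0.2, "travel": [-0.2, 0.008, -0.1], "yaw": 0}, {"jaw": -0.2, "travel": [-0.2, 0.008, -0.1], "yaw": 0}])

```text
time: 43.25
tcp_pos: [0.4437, -0.2329, 0.1935]
orientation: [0.998, 0.061, -0.002, -0.001]
contact_force: [0.3, 0.3, -0.2]
width: 0.0372
```

```bash
python3 - <<'E'
from h import *
snap('wrist','w28')
go((.40,-.02,.2,-82.7),)
E
```

```text
t 43.3 tcp [ 0.444  -0.2327  0.1927] psi -82.95 tilt [-0.004  0.003 -1.   ] q6 0.79 w 0.0376 F [-0.2 -0.2 -0.3]
travel [-0.0586, -0.7215, -0.0217] yaw -0.0014 rows 3.5
```

View pics/w28.png

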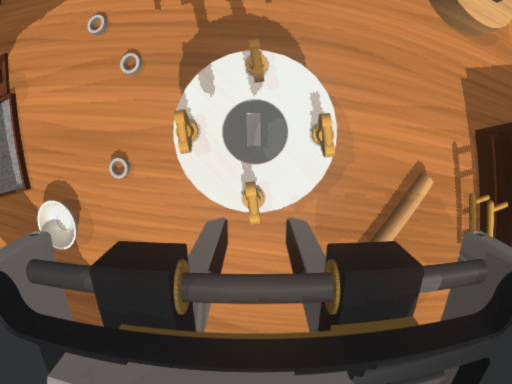

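apply_moves(commands=[{"jaw": -0.1, "travel": [-0.02, -0.25, 0], "yaw": 0}, {"jaw": -0.1, "travel": [-0.05, -0.5, 0], "yaw": 0}, {"jaw": -0.1, "travel": [-0.05, -0.72, 0], "yaw": 0}, {"jaw": -0.1, "travel": [-0.05, -0.72, 0], "yaw": 0}, {"jaw": -0.1, "travel": [-0.05, -0.72, 0], "yaw": 0}, {"jaw": -0.1, "travel": [-0.05, -0.72, 0], "yaw": 0}])

```text
time: 44.05
tcp_pos: [0.4031, -0.0205, 0.1933]
orientation: [0.998, 0.062, -0.002, -0.001]
contact_force: [0.2, 0.9, -0.4]
width: 0.0423
```

```bash
python3 - <<'E'
from h import *
snap('wrist','w29'); snap('scene','s29')
cropf('s29','s29c',200,150,340,280,5)
go((.40,-.02,.2,-82.7),)
E
```

```text
t 44.15 tcp [ 0.403  -0.021   0.1933] psi -83.03 tilt [-0.004  0.003 -1.   ] q6 1.18 w 0.0424 F [-0.5  0.9 -0.4]
travel [-0.0096, -0.0047, -0.0223] yaw -0.0018 rows 0.1
```

View pics/w29.png

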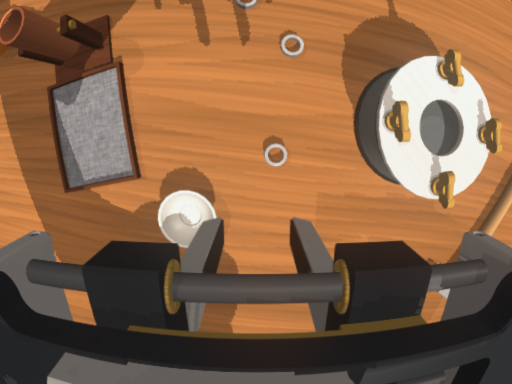

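View pics/s29c.png

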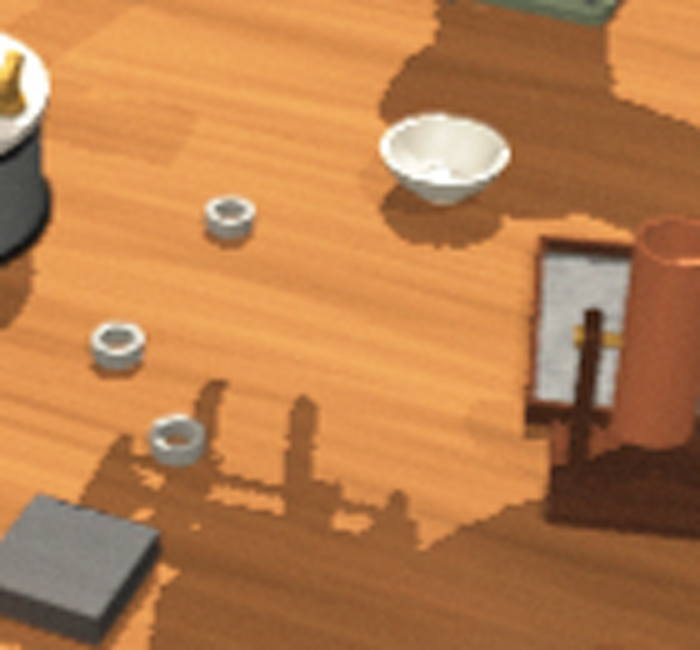

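```bash
python3 - <<'E'
from h import *
a=meta('w28');b=meta('w29')
print(tri([(a,119.3,167.8),(b,275.8,154.6)]),atz(b,275.8,154.6,.012))
print(tri([(a,131,63.8),(b,292,44.8)]),atz(b,292,44.8,.012))
print(atz(a,96.7,24.5,.012))
cropf('w29','w29c',245,125,305,185,8)
p=atz(b,275.8,154.6,.012)
go((p[0],p[1],.06,-83),(p[0],p[1],-.008,-83))
E
```

```text
(array([ 0.43523515, -0.04159379,  0.00660464]), [np.float64(0.00019493253090296784), np.float64(0.0001949325309029592)]) [ 0.43589891 -0.04115289  0.012     ]
(array([ 0.58084218, -0.04443927,  0.00506905]), [np.float64(0.0008527936930024262), np.float64(0.0008527936930023727)]) [ 0.57966914 -0.04373178  0.012     ]
[0.63900253 0.01867811 0.012     ]
t 44.15 tcp [ 0.403  -0.021   0.1933] psi -83.03 tilt [-0.004  0.003 -1.   ] q6 1.18 w 0.0424 F [-0.5  0.9 -0.4]
travel [0.1024, 0.0814, 0.4437] yaw -0.0002 rows 2.2
travel [0.1033, 0.0821, 0.6704] yaw -0.0002 rows 3.3
```

View pics/w29c.png

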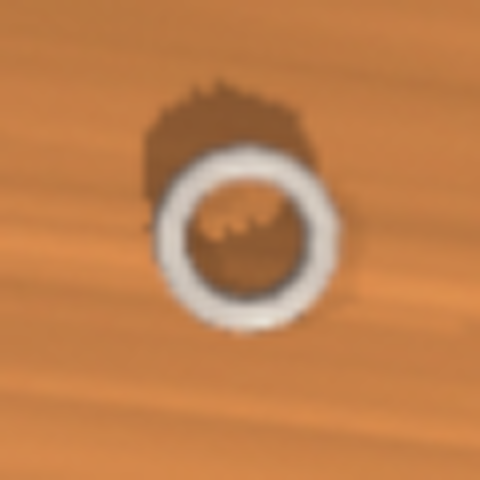

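apply_moves(commands=[{"jaw": 0, "travel": [0.05, 0.04, 0.2], "yaw": 0}, {"jaw": 0, "travel": [0.102, 0.081, 0.4], "yaw": 0}, {"jaw": 0, "travel": [0.103, 0.082, 0.53], "yaw": 0}, {"jaw": 0, "travel": [0.103, 0.082, 0.53], "yaw": 0}, {"jaw": 0, "travel": [0.103, 0.082, 0.53], "yaw": 0}, {"jaw": 0, "travel": [0.103, 0.082, 0.53], "yaw": 0}])

```text
time: 44.9
tcp_pos: [0.4382, -0.0421, 0.0364]
orientation: [0.998, 0.061, 0.0, -0.001]
contact_force: [-0.2, -0.1, 0.3]
width: 0.0473
```

```bash
python3 - <<'E'
from h import *
snap('wrist','w30')
go((.4359,-.0412,-.006,-83))
E
```

```text
t 44.95 tcp [ 0.438  -0.042   0.0363] psi -83.04 tilt [ 0.     0.002 -1.   ] q6 1.15 w 0.0473 F [ 0.8 -0.9  0.1]
travel [-0.0068, -0.0031, 0.1409] yaw -0.0002 rows 0.7
```

View pics/w30.png

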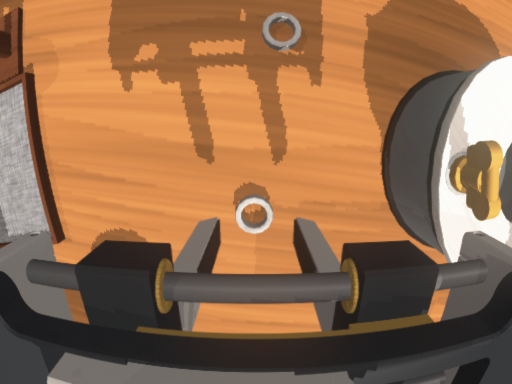

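```bash
python3 - <<'E'
from h import *
m=meta('w30');print(atz(m,254,214.8,.012))
E
```

```text
[ 0.43691896 -0.04075208  0.012     ]
```

apply_moves(commands=[{"jaw": 0, "travel": [-0.006, -0.003, 0.06], "yaw": 0}, {"jaw": 0, "travel": [-0.006, -0.003, 0.11], "yaw": 0}, {"jaw": 0, "travel": [-0.006, -0.003, 0.135], "yaw": 0}, {"jaw": 0, "travel": [-0.006, -0.003, 0.14], "yaw": 0}, {"jaw": 0, "travel": [-0.006, -0.003, 0.14], "yaw": 0}], newtons=20)

```text
time: 45.58
tcp_pos: [0.4364, -0.0412, -0.0056]
orientation: [0.998, 0.061, 0.0, -0.001]
contact_force: [0.2, -0.8, 1.0]
width: 0.0471
```

```bash
python3 - <<'E'
from h import *
go((.4359,-.0412,-.006,-83))
snap('scene','s31');snap('wrist','w31')
cropf('s31','s31c',200,130,300,220,7)
E
```

```text
t 45.58 tcp [ 0.4364 -0.0412 -0.0056] psi -83.04 tilt [ 0.001  0.001 -1.   ] q6 1.15 w 0.0471 F [ 0.2 -0.8  1. ]
travel [-0.0016, -0.0003, 0.0013] yaw -0.0002 rows 0.0
```

View pics/s31c.png

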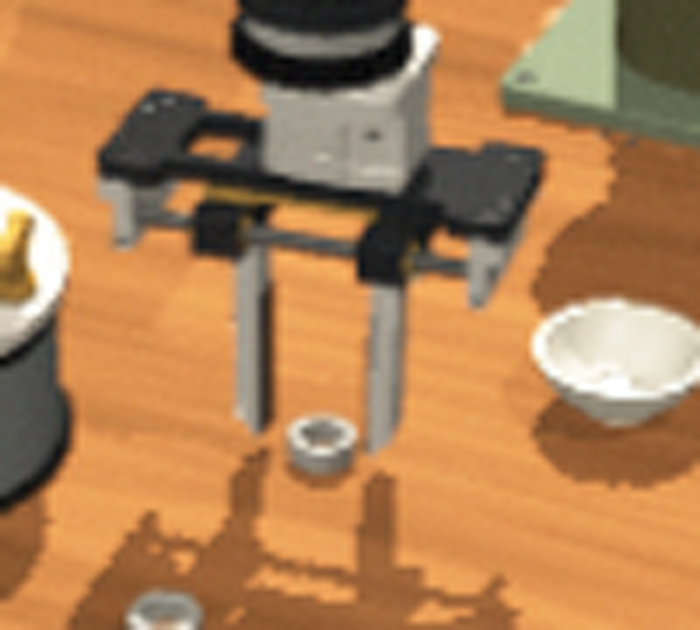

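apply_moves(commands=[{"jaw": 0, "travel": [0, 0, 0.007], "yaw": 0}, {"jaw": 0, "travel": [0, 0, 0.013], "yaw": 0}, {"jaw": -1, "travel": [0, 0, 0.013], "yaw": 0}, {"jaw": -1, "travel": [0, 0, 0.013], "yaw": 0}, {"jaw": -1, "travel": [0, 0, 0.013], "yaw": 0}, {"jaw": -1, "travel": [0, 0, 0.013], "yaw": 0}], newtons=20)

```text
time: 46.42
tcp_pos: [0.4366, -0.0413, -0.0093]
orientation: [0.998, 0.061, 0.001, -0.001]
contact_force: [-0.3, -0.7, 0.3]
width: 0.0286
```

```bash
python3 - <<'E'
from h import *
go((.5037,-.2238,.16,-83))
snap('wrist','w32')
E
```

```text
t 46.42 tcp [ 0.4366 -0.0413 -0.0093] psi -83.04 tilt [ 0.001  0.001 -1.   ] q6 1.15 w 0.0286 F [-0.3 -0.7  0.3]
travel [0.149, 0.6302, -0.5648] yaw -0.0002 rows 4.1
```

View pics/w32.png

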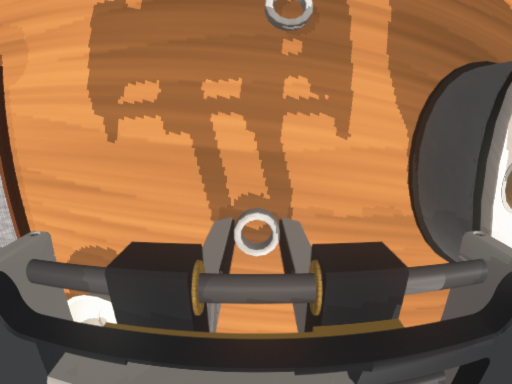

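```bash
python3 - <<'E'
from h import *
m=meta('w32');print(atz(m,257,232,.012)); 
Q=R.from_quat(m['q']).as_matrix();p=np.array(m['tcp'])
print(Q.T@(atz(m,257,232,.012)-p))
cropf('w32','w32c',190,190,330,290,5)
E
```

```text
[ 0.43821267 -0.04185494  0.012     ]
[ 0.00155713  0.00068593 -0.02128762]
```

View pics/w32c.png

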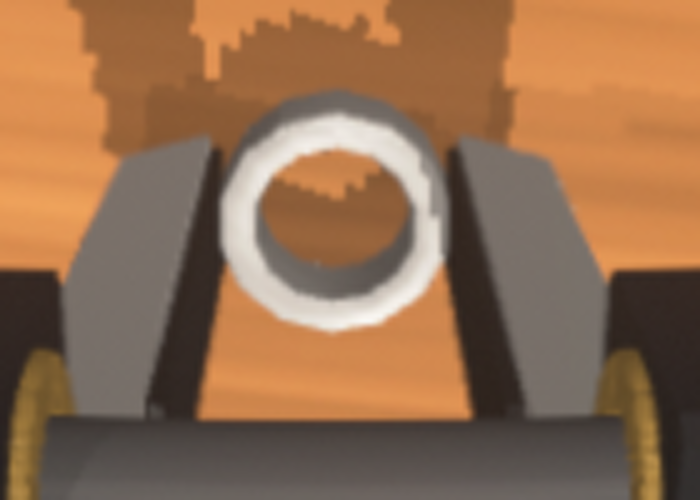

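apply_moves(commands=[{"jaw": -1, "travel": [0, 0, -0.1], "yaw": 0}, {"jaw": -1, "travel": [0, 0, -0.28], "yaw": 0}, {"jaw": -1, "travel": [0.03, 0.05, -0.46], "yaw": 0}, {"jaw": -1, "travel": [0.06, 0.2, -0.56], "yaw": 0}, {"jaw": -1, "travel": [0.1, 0.38, -0.565], "yaw": 0}, {"jaw": -1, "travel": [0.13, 0.55, -0.565], "yaw": 0}, {"jaw": -1, "travel": [0.147, 0.63, -0.565], "yaw": 0}, {"jaw": -1, "travel": [0.147, 0.63, -0.565], "yaw": 0}, {"jaw": -1, "travel": [0.147, 0.63, -0.565], "yaw": 0}])

```text
time: 47.6
tcp_pos: [0.5025, -0.2228, 0.1596]
orientation: [0.998, 0.061, 0.0, -0.001]
contact_force: [0.1, -0.1, -1.4]
width: 0.0283
```

```bash
python3 - <<'E'
from h import *
go((.502,-.2238,.072,-83))
snap('wrist','w33')
E
```

```text
t 47.6 tcp [ 0.5025 -0.2228  0.1596] psi -83.02 tilt [ 0.     0.002 -1.   ] q6 0.87 w 0.0283 F [ 0.1 -0.1 -1.4]
travel [-0.0022, 0.004, 0.292] yaw -0.0001 rows 1.4
```

View pics/w33.png

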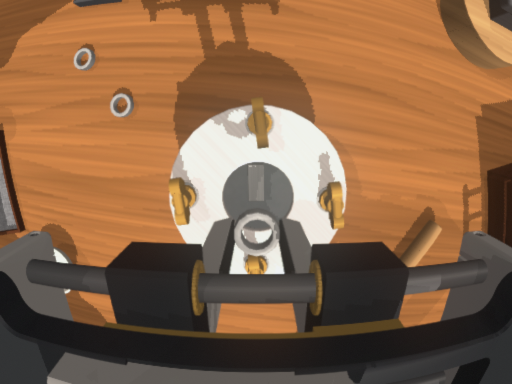

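apply_moves(commands=[{"jaw": -1, "travel": [-0.001, 0.003, 0.1], "yaw": 0}, {"jaw": -1, "travel": [-0.001, 0.003, 0.2], "yaw": 0}, {"jaw": -1, "travel": [-0.001, 0.003, 0.262], "yaw": 0}, {"jaw": -1, "travel": [-0.001, 0.003, 0.262], "yaw": 0}, {"jaw": -0.2, "travel": [-0.001, 0.003, 0.262], "yaw": 0}, {"jaw": -0.2, "travel": [-0.001, 0.003, 0.262], "yaw": 0}, {"jaw": -0.2, "travel": [-0.001, 0.003, 0.262], "yaw": 0}, {"jaw": -0.2, "travel": [-0.001, 0.003, 0.1], "yaw": 0}, {"jaw": -0.2, "travel": [-0.15, 0.003, -0.1], "yaw": 0}, {"jaw": -0.1, "travel": [-0.2, 0.003, -0.1], "yaw": 0}, {"jaw": -0.1, "travel": [-0.2, 0.003, -0.1], "yaw": 0}])

```text
time: 49.02
tcp_pos: [0.4433, -0.2316, 0.1916]
orientation: [0.998, 0.06, 0.002, 0.0]
contact_force: [-0.5, 0.2, -0.9]
width: 0.0421
```

```bash
python3 - <<'E'
from h import *
snap('wrist','w34')
go((.53,-.05,.15,-83))
E
```

```text
t 49.08 tcp [ 0.4433 -0.2311  0.1904] psi -83.05 tilt [ 0.002  0.001 -1.   ] q6 0.79 w 0.0423 F [ 0.2 -0.1 -0.7]
travel [0.3596, -0.5641, 0.136] yaw -0.0003 rows 3.3
```

View pics/w34.png

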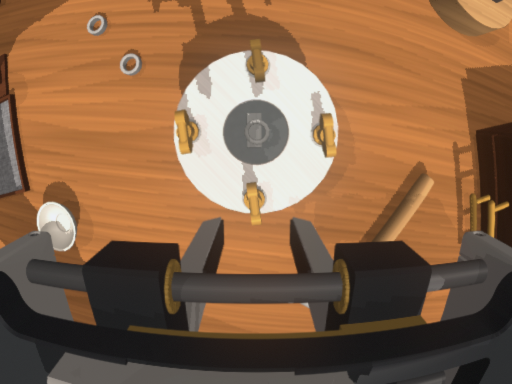

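apply_moves(commands=[{"jaw": 0, "travel": [0.1, -0.2, 0], "yaw": 0}, {"jaw": 0, "travel": [0.25, -0.4, 0], "yaw": 0}, {"jaw": 0, "travel": [0.34, -0.57, 0.12], "yaw": 0}, {"jaw": 0, "travel": [0.34, -0.57, 0.12], "yaw": 0}, {"jaw": 0, "travel": [0.34, -0.57, 0.12], "yaw": 0}, {"jaw": 0, "travel": [0.34, -0.57, 0.12], "yaw": 0}])

```text
time: 49.82
tcp_pos: [0.5241, -0.0502, 0.155]
orientation: [0.998, 0.06, 0.001, -0.0]
contact_force: [-1.3, -0.4, -0.6]
width: 0.047
```

```bash
python3 - <<'E'
from h import *
snap('wrist','w35')
go((.53,-.05,.15,-83))
cropf('w35','w35c',180,40,340,230,4)
E
```

```text
t 49.88 tcp [ 0.5243 -0.0505  0.1554] psi -83.15 tilt [ 0.003  0.001 -1.   ] q6 1.19 w 0.0469 F [-1.   0.1  0.9]
travel [0.0191, 0.0007, 0.018] yaw -0.0008 rows 0.1
```

View pics/w35.png

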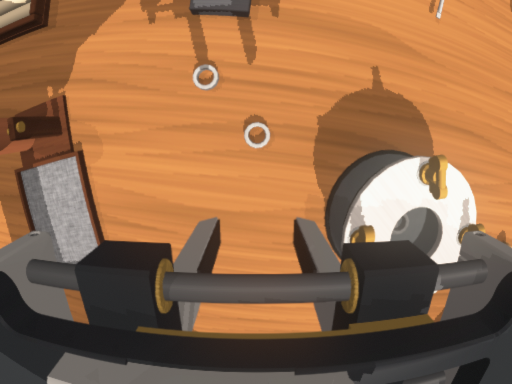

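View pics/w35c.png

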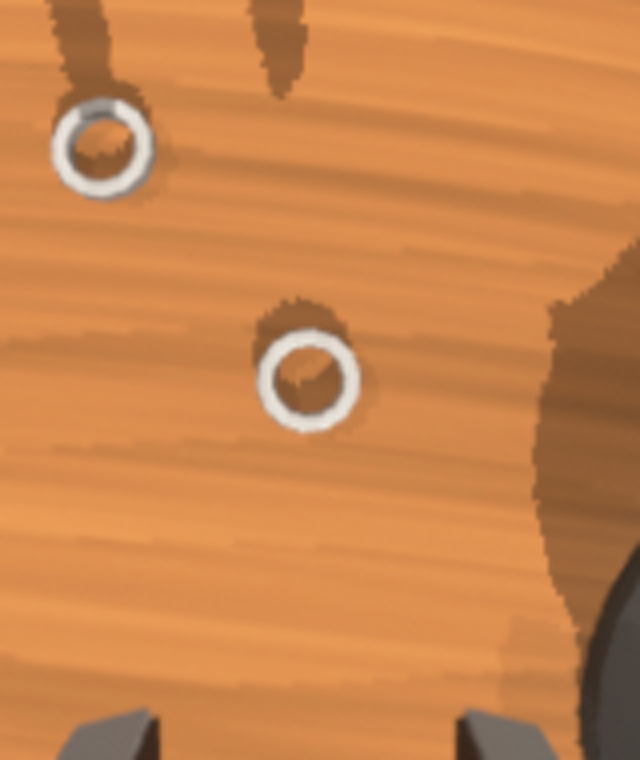

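```bash
python3 - <<'E'
from h import *
m=meta('w35');a=meta('w29')
print(tri([(a,292,44.8),(m,257.2,135.2)]))
p=atz(m,257.2,135.2,.012);print(p,atz(m,205.7,77,.012))
go((p[0],p[1],.035,-83),(p[0],p[1],-.009,-83))
E
```

```text
(array([ 0.58041575, -0.04433639,  0.00917739]), [np.float64(0.00038438221610010857), np.float64(0.00038438221610011714)])
[ 0.5803962  -0.04469263  0.012     ] [0.64083    0.02148564 0.012     ]
t 49.88 tcp [ 0.5243 -0.0505  0.1554] psi -83.15 tilt [ 0.003  0.001 -1.   ] q6 1.19 w 0.0469 F [-1.   0.1  0.9]
travel [0.1869, 0.0032, 0.4018] yaw -0.0008 rows 2.1
travel [0.1864, 0.0032, 0.5485] yaw -0.0008 rows 2.8
```

apply_moves(commands=[{"jaw": 0, "travel": [0.1, 0.003, 0.15], "yaw": 0}, {"jaw": 0, "travel": [0.187, 0.003, 0.3], "yaw": 0}, {"jaw": 0, "travel": [0.187, 0.003, 0.42], "yaw": 0}, {"jaw": 0, "travel": [0.187, 0.003, 0.45], "yaw": 0}, {"jaw": 0, "travel": [0.187, 0.003, 0.45], "yaw": 0}])

```text
time: 50.5
tcp_pos: [0.5805, -0.0457, 0.0211]
orientation: [0.998, 0.059, 0.002, -0.0]
contact_force: [-0.2, -0.2, -0.2]
width: 0.0467
```

```bash
python3 - <<'E'
from h import *
snap('wrist','w36')
go((.5804,-.0445,-.009,-83))
E
```

```text
t 50.55 tcp [ 0.5815 -0.0457  0.0222] psi -83.22 tilt [ 0.005 -0.    -1.   ] q6 1.22 w 0.0473 F [ 0.6 -0.5  0.9]
travel [-0.0038, -0.0046, 0.1038] yaw -0.0012 rows 0.5
```

View pics/w36.png

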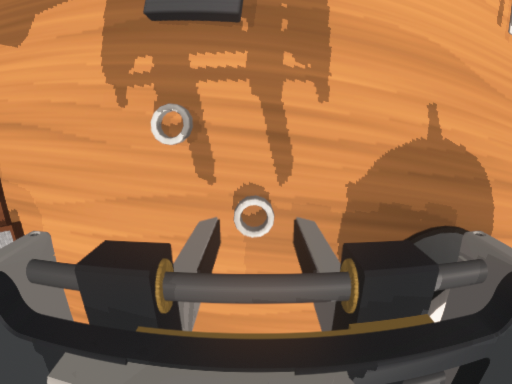

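apply_moves(commands=[{"jaw": 0, "travel": [-0.002, -0.004, 0.05], "yaw": 0}, {"jaw": 0, "travel": [-0.002, -0.004, 0.095], "yaw": 0}, {"jaw": 0, "travel": [-0.002, -0.004, 0.105], "yaw": 0}, {"jaw": 0, "travel": [-0.002, -0.004, 0.105], "yaw": 0}, {"jaw": -1, "travel": [-0.002, -0.004, 0.105], "yaw": 0}, {"jaw": -1, "travel": [-0.002, -0.004, 0.105], "yaw": 0}, {"jaw": -1, "travel": [-0.002, -0.004, 0.105], "yaw": 0}, {"jaw": -1, "travel": [-0.002, -0.004, 0.105], "yaw": 0}])

```text
time: 51.55
tcp_pos: [0.5813, -0.0446, -0.0089]
orientation: [0.998, 0.059, 0.003, 0.0]
contact_force: [-0.1, 0.6, 1.3]
width: 0.0286
```

```bash
python3 - <<'E'
from h import *
snap('wrist','w37')
go((.502,-.2238,.16,-83))
E
```

```text
t 51.6 tcp [ 0.5813 -0.0446 -0.0089] psi -83.22 tilt [ 0.006 -0.    -1.   ] q6 1.23 w 0.0287 F [0.1 0.1 1.4]
travel [-0.3297, 0.5624, -0.5646] yaw -0.0012 rows 4.1
```

View pics/w37.png

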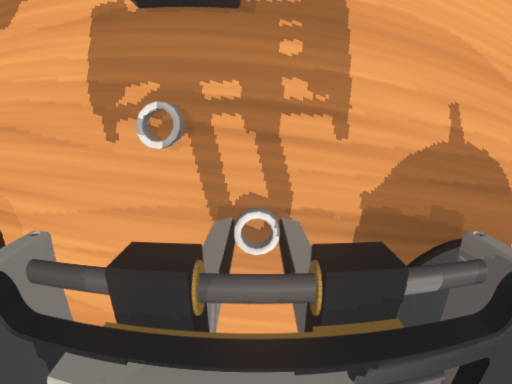

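apply_moves(commands=[{"jaw": -1, "travel": [0, 0, -0.1], "yaw": 0}, {"jaw": -1, "travel": [0, 0, -0.28], "yaw": 0}, {"jaw": -1, "travel": [-0.03, 0.05, -0.46], "yaw": 0}, {"jaw": -1, "travel": [-0.1, 0.17, -0.56], "yaw": 0}, {"jaw": -1, "travel": [-0.2, 0.34, -0.565], "yaw": 0}, {"jaw": -1, "travel": [-0.29, 0.5, -0.565], "yaw": 0}, {"jaw": -1, "travel": [-0.33, 0.562, -0.565], "yaw": 0}, {"jaw": -1, "travel": [-0.33, 0.562, -0.565], "yaw": 0}, {"jaw": -1, "travel": [-0.33, 0.562, -0.565], "yaw": 0}])

```text
time: 52.72
tcp_pos: [0.5021, -0.2228, 0.1599]
orientation: [0.998, 0.059, 0.003, -0.0]
contact_force: [0.7, 0.8, -0.7]
width: 0.0285
```

```bash
python3 - <<'E'
from h import *
go((.502,-.2238,.08,-83))
snap('wrist','w38')
E
```

```text
t 52.73 tcp [ 0.5021 -0.2228  0.1599] psi -83.19 tilt [ 0.006  0.001 -1.   ] q6 0.87 w 0.0285 F [ 0.7  0.8 -0.7]
travel [-0.0023, 0.0031, 0.2664] yaw -0.0011 rows 1.3
```

View pics/w38.png

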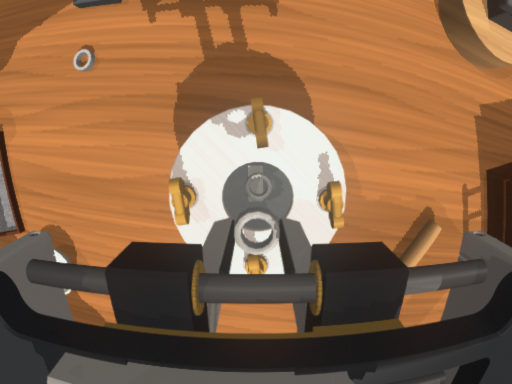

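apply_moves(commands=[{"jaw": -1, "travel": [-0.001, 0.003, 0.1], "yaw": 0}, {"jaw": -1, "travel": [-0.001, 0.003, 0.2], "yaw": 0}, {"jaw": -1, "travel": [-0.001, 0.003, 0.264], "yaw": 0}, {"jaw": -1, "travel": [-0.001, 0.003, 0.264], "yaw": 0}, {"jaw": -0.2, "travel": [-0.001, 0.003, 0.264], "yaw": 0}, {"jaw": -0.2, "travel": [-0.001, 0.003, 0.264], "yaw": 0}, {"jaw": -0.2, "travel": [-0.001, 0.003, 0.264], "yaw": 0}, {"jaw": -0.2, "travel": [-0.001, 0.003, 0.1], "yaw": 0}, {"jaw": -0.2, "travel": [-0.15, 0.003, -0.1], "yaw": 0}, {"jaw": -0.1, "travel": [-0.2, 0.003, -0.1], "yaw": 0}, {"jaw": -0.1, "travel": [-0.2, 0.003, -0.1], "yaw": 0}])

```text
time: 54.15
tcp_pos: [0.4427, -0.2315, 0.1915]
orientation: [0.998, 0.059, 0.005, 0.001]
contact_force: [0.3, -0.7, -0.4]
width: 0.0421
```

```bash
python3 - <<'E'
from h import *
snap('wrist','w39')
go((.58,.01,.15,-83))
E
```

```text
t 54.2 tcp [ 0.4428 -0.2309  0.1903] psi -83.21 tilt [ 0.008 -0.001 -1.   ] q6 0.79 w 0.0424 F [ 0.   1.  -0.5]
travel [0.548, -0.7437, 0.1376] yaw -0.0012 rows 4.5
```

View pics/w39.png

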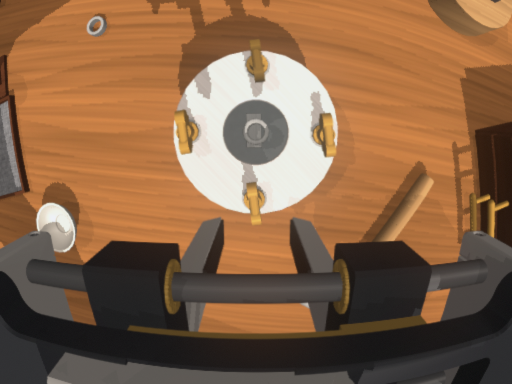

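apply_moves(commands=[{"jaw": 0, "travel": [0.1, -0.2, 0], "yaw": 0}, {"jaw": 0, "travel": [0.25, -0.38, 0], "yaw": 0}, {"jaw": 0, "travel": [0.4, -0.55, 0.0], "yaw": 0}, {"jaw": 0, "travel": [0.55, -0.72, 0.1], "yaw": 0}, {"jaw": 0, "travel": [0.55, -0.74, 0.13], "yaw": 0}, {"jaw": 0, "travel": [0.55, -0.74, 0.13], "yaw": 0}, {"jaw": 0, "travel": [0.55, -0.74, 0.13], "yaw": 0}])

```text
time: 55.08
tcp_pos: [0.5805, 0.0088, 0.1515]
orientation: [0.998, 0.059, 0.003, 0.001]
contact_force: [-1.0, 0.1, 0.2]
width: 0.0468
```

```bash
python3 - <<'E'
from h import *
snap('wrist','w40')
cropf('w40','w40c',180,90,300,190,5)
E
```

```text
(no output)
```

View pics/w40.png

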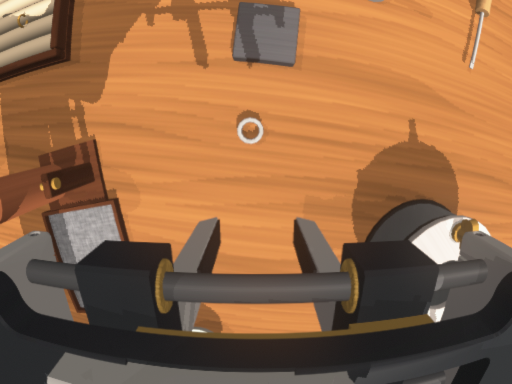

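View pics/w40c.png

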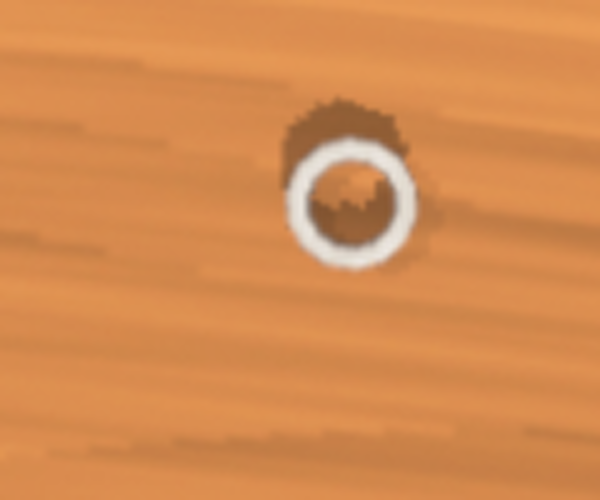

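```bash
python3 - <<'E'
from h import *
m=meta('w40');a=meta('w35')
print(tri([(a,205.7,77),(m,250.2,130.6)]))
p=atz(m,250.2,130.6,.012);print(p)
go((p[0],p[1],.021,-83),(p[0],p[1],-.009,-83))
E
```

```text
(array([0.64163853, 0.02253975, 0.00658345]), [np.float64(3.979466087783431e-05), np.float64(3.9794660877856535e-05)])
[0.64164946 0.02247296 0.012     ]
t 55.12 tcp [0.5807 0.0083 0.1522] psi -83.25 tilt [ 0.008 -0.001 -1.   ] q6 1.32 w 0.0471 F [ 0.4 -0.9  0.4]
travel [0.2039, -0.024, 0.4389] yaw -0.0014 rows 2.3
travel [0.2032, -0.0241, 0.5389] yaw -0.0014 rows 2.8
```

apply_moves(commands=[{"jaw": 0, "travel": [0.1, -0.012, 0.15], "yaw": 0}, {"jaw": 0, "travel": [0.204, -0.024, 0.28], "yaw": 0}, {"jaw": 0, "travel": [0.204, -0.024, 0.41], "yaw": 0}, {"jaw": 0, "travel": [0.204, -0.024, 0.44], "yaw": 0}, {"jaw": 0, "travel": [0.204, -0.024, 0.44], "yaw": 0}])

```text
time: 55.75
tcp_pos: [0.6417, 0.0215, 0.0213]
orientation: [0.998, 0.058, 0.004, 0.001]
contact_force: [-0.7, -0.1, 0.6]
width: 0.0471
```

```bash
python3 - <<'E'
from h import *
snap('wrist','w41')
go((.6416,.0225,-.009,-83))
E
```

```text
t 55.8 tcp [0.6427 0.0216 0.0225] psi -83.31 tilt [ 0.01  -0.001 -1.   ] q6 1.35 w 0.047 F [1.  0.2 0.3]
travel [-0.0044, -0.0035, 0.1049] yaw -0.0017 rows 0.5
```

View pics/w41.png

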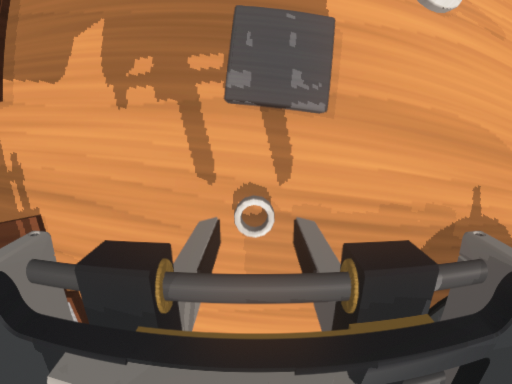

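apply_moves(commands=[{"jaw": 0, "travel": [-0.002, -0.003, 0.05], "yaw": 0}, {"jaw": 0, "travel": [-0.002, -0.003, 0.095], "yaw": 0}, {"jaw": 0, "travel": [-0.002, -0.003, 0.105], "yaw": 0}, {"jaw": 0, "travel": [-0.002, -0.003, 0.105], "yaw": 0}, {"jaw": -1, "travel": [-0.002, -0.003, 0.105], "yaw": 0}, {"jaw": -1, "travel": [-0.002, -0.003, 0.105], "yaw": 0}, {"jaw": -1, "travel": [-0.002, -0.003, 0.105], "yaw": 0}, {"jaw": -1, "travel": [-0.002, -0.003, 0.105], "yaw": 0}])

```text
time: 56.8
tcp_pos: [0.6428, 0.0224, -0.0086]
orientation: [0.998, 0.058, 0.006, 0.001]
contact_force: [0.0, -0.2, 1.3]
width: 0.0283
```

```bash
python3 - <<'E'
from h import *
snap('wrist','w42')
go((.502,-.2238,.17,-83))
E
```

```text
t 56.85 tcp [ 0.6428  0.0224 -0.0085] psi -83.31 tilt [ 0.011 -0.001 -1.   ] q6 1.35 w 0.0283 F [-0.3  0.5  1.5]
travel [-0.5551, 0.762, -0.5994] yaw -0.0017 rows 5.4
```

apply_moves(commands=[{"jaw": -1, "travel": [0, 0, -0.1], "yaw": 0}, {"jaw": -1, "travel": [0, 0, -0.28], "yaw": 0}, {"jaw": -1, "travel": [-0.05, 0.06, -0.46], "yaw": 0}, {"jaw": -1, "travel": [-0.14, 0.19, -0.57], "yaw": 0}, {"jaw": -1, "travel": [-0.25, 0.34, -0.6], "yaw": 0}, {"jaw": -1, "travel": [-0.36, 0.49, -0.6], "yaw": 0}, {"jaw": -1, "travel": [-0.47, 0.64, -0.6], "yaw": 0}, {"jaw": -1, "travel": [-0.555, 0.762, -0.6], "yaw": 0}, {"jaw": -1, "travel": [-0.555, 0.762, -0.6], "yaw": 0}, {"jaw": -1, "travel": [-0.555, 0.762, -0.6], "yaw": 0}])

```text
time: 58.1
tcp_pos: [0.502, -0.2233, 0.17]
orientation: [0.998, 0.058, 0.006, 0.001]
contact_force: [0.9, 0.5, 0.0]
width: 0.0282
```

```bash
python3 - <<'E'
from h import *
go((.502,-.2238,.08,-83))
snap('wrist','w43')
E
```

```text
t 58.1 tcp [ 0.502  -0.2233  0.17  ] psi -83.33 tilt [ 0.011 -0.    -1.   ] q6 0.87 w 0.0282 F [0.9 0.5 0. ]
travel [-0.0036, 0.001, 0.3001] yaw -0.0019 rows 1.4
```

View pics/w43.png

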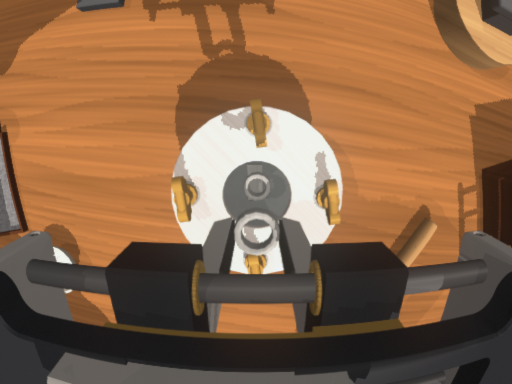

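apply_moves(commands=[{"jaw": -1, "travel": [-0.003, 0.001, 0.12], "yaw": 0}, {"jaw": -1, "travel": [-0.003, 0.001, 0.24], "yaw": 0}, {"jaw": -1, "travel": [-0.003, 0.001, 0.296], "yaw": 0}, {"jaw": -1, "travel": [-0.003, 0.001, 0.296], "yaw": 0}, {"jaw": -0.2, "travel": [-0.003, 0.001, 0.296], "yaw": 0}, {"jaw": -0.2, "travel": [-0.003, 0.001, 0.296], "yaw": 0}, {"jaw": -0.2, "travel": [-0.003, 0.001, 0.296], "yaw": 0}, {"jaw": -0.2, "travel": [-0.003, 0.001, 0.1], "yaw": 0}, {"jaw": -0.2, "travel": [-0.15, 0.003, -0.1], "yaw": 0}, {"jaw": -0.1, "travel": [-0.25, 0.003, -0.15], "yaw": 0}, {"jaw": -0.1, "travel": [-0.25, 0.003, -0.15], "yaw": 0}])

```text
time: 59.52
tcp_pos: [0.4276, -0.234, 0.2176]
orientation: [0.998, 0.058, 0.008, 0.003]
contact_force: [0.2, -0.2, 0.1]
width: 0.0428
```

```bash
python3 - <<'E'
from h import *
snap('wrist','w44');snap('top','t44');snap('scene','s44')
go((.38,-.45,.25,-83))
for n in ('t44','s44'):
    im=np.load(f'pics/{n}.npy');cv2.imwrite(f'pics/{n}b.png',cv2.resize(im,(800,600),interpolation=cv2.INTER_CUBIC))
E
```

```text
t 59.67 tcp [ 0.4275 -0.2323  0.2136] psi -83.27 tilt [ 0.011  0.    -1.   ] q6 0.77 w 0.0422 F [ 0.   0.6 -0.3]
travel [-0.241, 0.7023, -0.1233] yaw -0.0015 rows 3.6
```

View pics/w44.png

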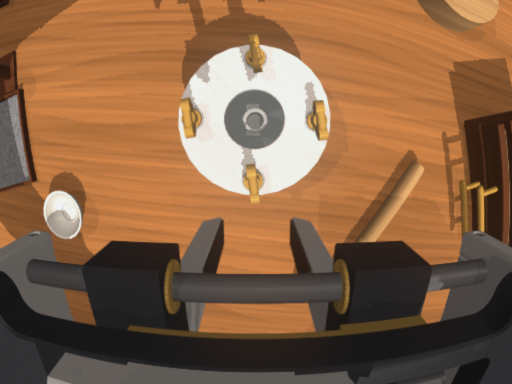

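View pics/t44b.png

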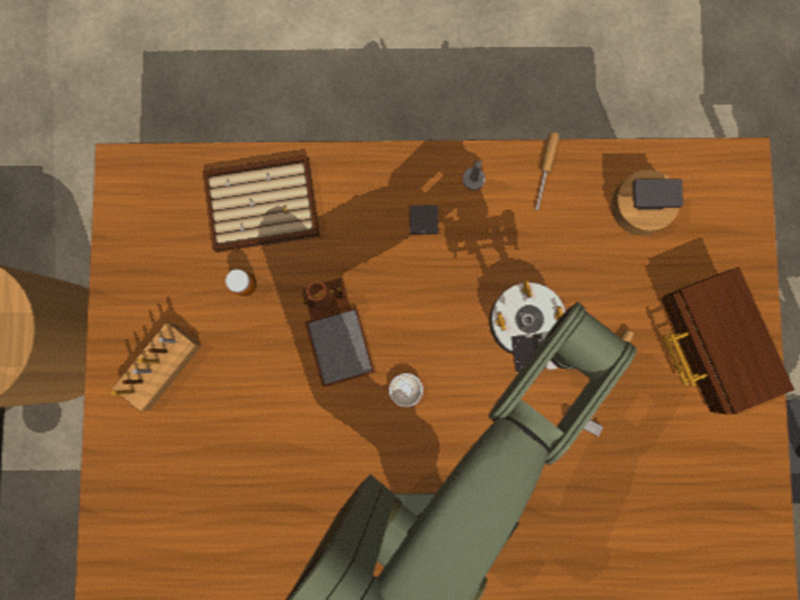

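View pics/s44b.png

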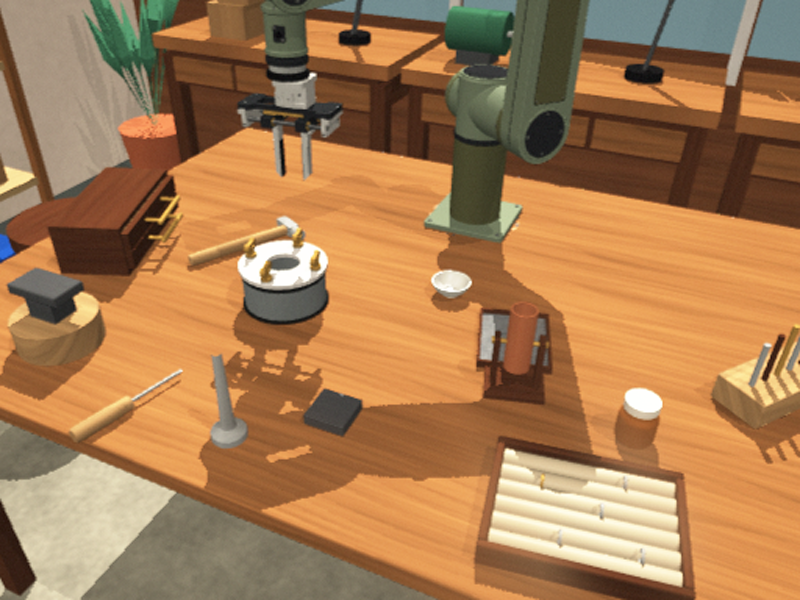

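```bash
python3 - <<'E'
from h import *
a=np.load('pics/scene0.npy')[180:265,290:370];b=np.load('pics/s44.npy')[180:265,290:370]
im=cv2.resize(np.hstack([a,b]),None,fx=4.5,fy=4.5,interpolation=cv2.INTER_CUBIC);cv2.imwrite('pics/cmp.png',im)
cropf('w44','w44c',170,35,340,205,3.5)
E
cat > r3.py <<'E'
from fitn import *
d=np.radians
fit(['w44'],d(5.5),d([14,14,14,14]),.087)
E
python3 r3.py
```

```text
1.0627244979627846 phi 5.43 zc 0.0858 th [14.3 17.4 14.7 17.3]
1-IoU [0.32 0.2  0.18 0.36]
0 [ 0.5714 -0.2174  0.1048]
1 [ 0.4973 -0.1561  0.1048]
2 [ 0.436  -0.2302  0.1048]
3 [ 0.5101 -0.2915  0.1048]
```

View pics/cmp.png

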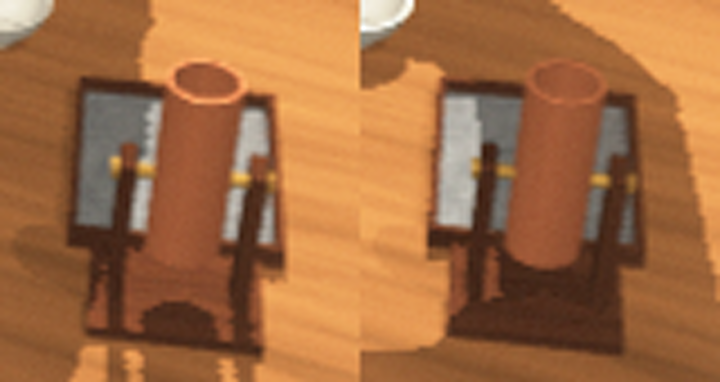

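View pics/w44c.png

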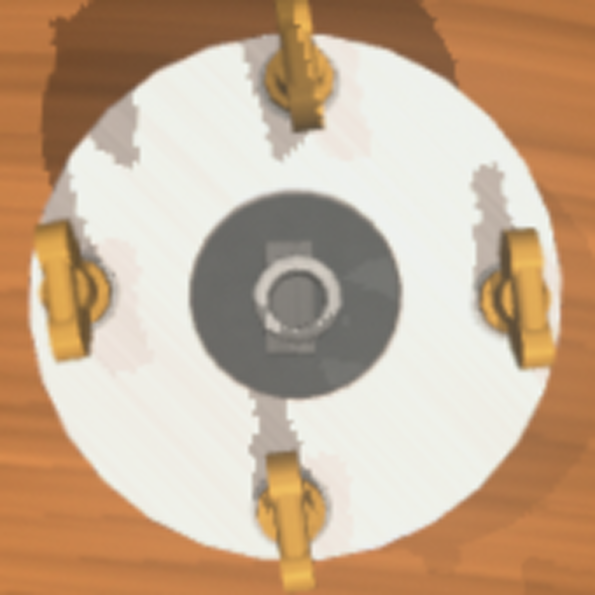

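```bash
python3 - <<'E'
from h import *
o=sensors.get_obs();print(o['time'],o['width'],o['contact_force'])
print(close_job())
E
```

```text
59.675 0.04220253988174597 [ 0.04606444  0.61296176 -0.29602468]
the job is handed in; nothing more can be done
None
```

I handed the job in at about 60 s of the 210 s limit; `close_job` gave no verdict, so success rests on my own checks.

**Nuts:** I turned them A, C, B, D to about 1.1 rad, then A, C, B, D again until each met its stop, where the wrist torque rose to about 0.4 to 0.5 N m. The cover measured 6 to 7 mm lower than at the start (6 mm expected).

**Loading:** I then tipped the tube with closed fingers, and the bar slid out into its tray. I dropped the bar and the three ring blanks on the bench through the port. The last pictures show a ring on top of the bar inside the barrel. Only the top ring of the stack was visible, so I count three from watching each one gripped and released. No ring was left on the bench in view.

**Other things:** The tube looks the same as in the first picture, and the other items look untouched. I saw no grip slip and no ring knocked aside.

**Checks that failed or disagreed:**
- My first close on nut A caught nothing. The fingertips sit about 12 mm behind the reported TCP, not 11 mm ahead as the text says. I measured the offset from the pictures and used it from then on.
- My picture fit put nuts B and D about 2 to 3° short of A and C. The stop torques were alike on all four, and angles read by eye agreed within about 2°, so I took this as fit error.

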